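# Sweep a stuck tablet out of a bent feed chute with a spring-tipped probe

## Task

A tablet blank is stuck in the bent, sloping channel of the little feed chute. Take the spring-tipped probe from its stand, set its tip on the channel floor at the closed end behind the tablet, and draw it slowly (no more than about 5 cm a second) and with light, steady pressure along the floor of the whole channel, without skipping any of it, until the tablet drops off the open end into the catch tray. Then hang the probe back upright in its stand, and leave the things around alone.

Things in the scene. Friction and masses are not known exactly. Their poses are not given: they have to be found in the camera images.
- chute: Feed chute, fixed: aluminium base 100 x 200 x 10 mm; on a cross pin over it a dark steel plate 76 x 203 mm with two bars (10 mm wide, 8 mm high) forming a channel 11 mm wide, 8 mm deep. Origin on the bench under the base, z up. From its closed end (+y side) the channel runs along -y, bends 25 degrees towards +x and ends open above a white tray. More than 10 N on it is too hard
- channel_0 (a point): Channel centre line, 14 mm before the closed end wall: start of the sweep. x, y true, z only nominal (floor 52 mm up, as if level). The plate is locked at an unmeasured slope, 1 to 6 degrees down towards the tray, turned about the pin (along chute x at y = 45, z = 46 mm): the real floor is 0 to 4 mm above nominal here, 2 to 14 mm below at the open end, and must be felt. Axes as chute
- channel_1 (a point): Channel centre line, 21 mm beyond channel_0, first straight part; z nominal
- channel_2 (a point): Channel centre line, 43 mm beyond channel_0, first straight part; z nominal
- channel_3 (a point): Channel centre line at the bend, 64 mm beyond channel_0; z nominal
- channel_4 (a point): Channel centre line, 20 mm after the bend, second straight part; z nominal
- channel_5 (a point): Channel centre line, 40 mm after the bend, second straight part; z nominal
- channel_6 (a point): Channel centre line, 60 mm after the bend, second straight part; z nominal
- channel_7 (a point): Channel centre line, 80 mm after the bend, second straight part; z nominal
- channel_8 (a point): Channel centre line, 100 mm after the bend, second straight part; z nominal
- channel_9 (a point): Channel centre line, 120 mm after the bend, 7 mm before the open end, where the floor stops; z nominal
- tray_floor (a point): Centre of the floor of the white catch tray below the open end: outside 84 (x) x 80 (y) x 22 mm, walls 4 mm, floor 4 mm above the bench. Axes as chute
- tablet: White round tablet blank, 9 mm across and 7 mm high, 10 g, lying flat in the first straight part of the channel. Origin at the centre of its underside
- probe: Probe, 148 mm long, about 70 g, hanging upright by its steel collar (24 mm across, 6 mm high) in the stand. Origin on the axis under the collar, z up. Grey square handle 14 x 14 mm from 6 to 72 mm above the origin (flats face the body's x and y), end knob to 76 mm; 8 mm barrel to 46 mm below; then a sprung plunger with a 6 mm ball that gives up to 10 mm at about 1 N per mm
- probe_tip (a point): Lowest point of the ball tip, on the probe's axis, 72 mm below the probe's origin when the spring is not pressed
- probe_stand: Grey stand, fixed: foot 90 x 80 x 8 mm, two cheeks 40 mm wide, and on them a top plate 46 x 70 x 10 mm with one chamfered hole of 14 mm in which the probe hangs, collar on the plate. Origin on the bench under the hole; z up
- stand_seat (a point): Centre of the hole at the upper face of the stand, 85 mm above the bench: where the underside of the collar rests
- fluted_cup: Fluted plastic cup, 47 mm across, 58 mm high, bystander; origin at the centre of its underside
- timer: White round timer, 70 mm across, 53 mm high, bystander; origin at the centre of its underside
- marker: Capped marker pen lying along its x, 132 x 15 x 13 mm, bystander; origin at the centre of its underside
- white_cap: White screw cap, 30 mm across, 13 mm high, bystander; origin at the centre of its underside
Not all that is in view belongs to the job. Leave any orange or pink look-alike of the probe alone.

How it is judged:
On the way, in this order (a step that is already met when the one before it is completed fails the run):
1. the probe tip touches the channel at the closed end, behind the tablet (horizontal distance between probe_tip and channel_0 below 0.006 m and contact force between probe and chute above 0.4 N), for 0.05 s.
2. the probe tip, touching, has come to channel_1 (horizontal distance between probe_tip and channel_1 below 0.006 m and contact force between probe and chute above 0.4 N), for 0.05 s.
3. the probe tip, touching, has come to channel_2 (horizontal distance between probe_tip and channel_2 below 0.006 m and contact force between probe and chute above 0.4 N), for 0.05 s.
4. the probe tip, touching, has come to channel_3 (horizontal distance between probe_tip and channel_3 below 0.006 m and contact force between probe and chute above 0.4 N), for 0.05 s.
5. the probe tip, touching, has come to channel_4 (horizontal distance between probe_tip and channel_4 below 0.006 m and contact force between probe and chute above 0.4 N), for 0.05 s.
6. the probe tip, touching, has come to channel_5 (horizontal distance between probe_tip and channel_5 below 0.006 m and contact force between probe and chute above 0.4 N), for 0.05 s.
7. the probe tip, touching, has come to channel_6 (horizontal distance between probe_tip and channel_6 below 0.006 m and contact force between probe and chute above 0.4 N), for 0.05 s.
8. the probe tip, touching, has come to channel_7 (horizontal distance between probe_tip and channel_7 below 0.006 m and contact force between probe and chute above 0.4 N), for 0.05 s.
9. the probe tip, touching, has come to channel_8 (horizontal distance between probe_tip and channel_8 below 0.006 m and contact force between probe and chute above 0.4 N), for 0.05 s.
10. the probe tip, touching, has come to channel_9 (horizontal distance between probe_tip and channel_9 below 0.006 m and contact force between probe and chute above 0.4 N), for 0.05 s.
At the end, for the whole second after the job is handed in: The tablet lies at rest in the catch tray (within the tray's walls, below its rim), and the probe hangs released and at rest in its stand, collar within 6 mm of its seat, upright within 7 degrees (x of tablet in the frame of tray_floor between -0.04 and 0.04 m and y of tablet in the frame of tray_floor between -0.038 and 0.038 m and height (world z) of tablet below 0.018 m and distance between probe and stand_seat below 0.006 m and angle between probe's own z axis and vertical below 0.12 rad and linear speed of each of probe, tablet below 0.02 m/s); the robot touches nothing.
It fails at once if the probe presses on the chute with more than 10 N (contact force between probe and chute above 10 N).
It fails at once if the probe is swept faster than 10 cm/s while it touches the chute (contact force between probe and chute above 0.4 N and linear speed of probe above 0.1 m/s).
It fails at once if the tablet is handled with the gripper instead of the probe (contact force between the arm and tablet above 0.1 N).
It fails at once if the gripper or arm strikes the chute (contact force between the arm and chute above 3 N).
It fails at once if a bystander is moved by more than 15 mm (distance of any of fluted_cup, timer, marker, white_cap from where it was at the start of the episode above 0.015 m).
It also fails if it takes over 69 s, if anything falls off the work surface, if the arm or the gripper's body presses on something with over 40 N, if the wrist force passes 120 N, or if a joint passes its speed limit or range.

## Robot

A 7-joint arm with a two-finger parallel gripper is mounted at the origin on a cart in front of the work surface, level with it; the furniture and walls round the work are solid. World frame = base frame: x ahead of the robot, y to its left, z up, the work surface at z = 0. Lengths are in m, angles in rad, forces in N, time in s.
With the tool pointing down it reaches from about 0.35 to 0.9 m from the base axis. Payload 8.1 kg.
Tool frame: the origin (TCP) lies midway between the tips of the shut fingers; the grasp point (between the pads) lies 19 mm behind it; z points along the fingers, y is the line along which they close (so a half turn about z gives the same grasp; the last joint's range is limited). The gripper opens to 92 mm and grips with 3 to 60 N. Pads are 19 mm wide; open, the fingers measure 130 mm over their backs; the gripper's body (75 mm by 190 mm) begins 47 mm behind the grasp point.
Start: joints at [-1.339, 0.434, 0.025, 1.573, -0.012, 1.134, -0.075], TCP at [0.205, 0.59, 0.227] pointing down, gripper open.
Joint ranges: [-2.62, 2.62], [-0.44, 2.09], [-1.27, 1.32], [0.08, 2.57], [-1.32, 4.46], [0.12, 2], [-2.74, 2.74]. Speed limits (rad/s): [2.22, 2.22, 3.01, 3.01, 3.14, 3.14, 3.14].

## Interface

Orientations are given as a unit quaternion [x, y, z, w].
In Python, from rig import bot gives the robot as it stands.
- The arm moves only by the tool drive_tool, never from a script. Its argument "moves" is a list of rows, each an object of numbers: "gripper": the closure, from 0 (fully open) to 1 (shut); "tx", "ty", "tz": the shift along the world's x, y, z in units of 100 mm (1.0 is 100 mm); "twist": the turn about the world's z in units of pi rad (1.0 is pi rad). A call has 1 to 12 rows; each row shifts and turns the commanded pose from where the row before left it; what a row does not reach is not made up. A row lasts 1/12 s, in which the tool goes at most 41.7 mm and 7.16 degrees, less where a joint would pass 70% of its speed; a pose out of reach is approached as far as the arm can. A call with a number of a shift or a turn outside -1 to 1 is refused whole. A call with a gripper value outside its range is refused whole. The fingers move at their own pace and stop on an object; "force" is the grip in N (left out, the last holds). Time passes only in rows, so rows that do not move let the fingers close. It gives the time, the measured TCP pose, the force, the opening and the grip force at its end, in the units of the state.
- bot.observe(): the state, without advancing time (a new reading comes with each control period).
- bot.get_image(name): name is "scene" or "top" or "wrist"; returns a dict with "img" (400x640x3 uint8, red, green, blue), "range_z" (400x640 float32, m along the optical axis (not along the pixel's ray), 0 where there is no reading), "mtx" (3x3 intrinsics, pixels), "T" (4x4, takes a point from camera to world coordinates); the wrist camera has in their place "T_tool_cam" (4x4, takes a point from camera to tool coordinates, whose origin is the TCP and whose axes are the flange's). Camera axes: x right, y down, z forward; pixel columns grow to the right and rows downward; lengths in m; the calibration is good to about 2 mm. The wrist camera is an equidistant fisheye: a pixel r from the principal point sees the ray r / f radians off the axis. A picture is of the moment at which its call begins: read the wrist's pose just before it.
- bot.hand_in(): hands the job in; it is judged then, once.
The state is a dict: "t": time; "joint_pos": joint angles; "qvel": joint speeds; "joint_torque": joint torques, N m; "eef_pos": TCP position; "tool_rot": TCP orientation; "contact_force": force on the tool from outside, world axes, zero at the start; "ft_torque": the same for the moment, N m; "width": opening from 0.0 (shut) to 1.0 (fully open); "grasp_force": force on a finger pad.
Only numpy, scipy, OpenCV 4.12 (cv2) and the standard library are available. Lean on these libraries where they do the work, as an engineer would, in place of code of your own. Each camera call takes 0.05 s, during which the arm holds its last target. There are 200 camera calls.

## Working session

There is one attempt and no reset: what is moved stays moved. The work goes in short steps, Python scripts to look and compute and a tool call to move; the robot and the scene stay as the last step left them, time stands still between calls to the robot, and variables do not carry over. Pictures are saved under pics/ and viewed, at most 10 in all, crops included, and the job is handed in when it is done.

Besides the shell and the picture viewer there is one more tool, called after "Call:" as name([rows], argument=value, ...), one row to a line, values as JSON. drive_tool: Moves the arm, as the interface text tells. Shifts and turns lie within -1 to 1; 1 stands for 100 mm of shift or pi rad of turn. Its arguments: {"type":"object","properties":{"moves":{"type":"array","items":{"type":"object","properties":{"gripper":{"type":"number"},"tx":{"type":"number","minimum":-1,"maximum":1},"ty":{"type":"number","minimum":-1,"maximum":1},"tz":{"type":"number","minimum":-1,"maximum":1},"twist":{"type":"number","minimum":-1,"maximum":1}}}},"force":{"type":"number"}},"required":["moves"]}

```bash
mkdir -p pics; ls
python3 - <<'E'
from rig import bot
import cv2,numpy as np
for n in ["scene","top"]:
    d=bot.get_image(n); cv2.imwrite(f"pics/{n}0.png",d["img"][:,:,::-1]); np.savez(f"{n}0.npz",**d); print(n,d["mtx"].round(1).tolist(),d["T"].round(3).tolist())
s=bot.observe(); print(s)
E
```

```text
pics
scene [[423.3, 0.0, 328.7], [0.0, 423.3, 203.0], [0.0, 0.0, 1.0]] [[0.873, -0.336, 0.354, 0.117], [-0.488, -0.568, 0.663, -0.803], [-0.022, -0.751, -0.66, 0.87], [0.0, 0.0, 0.0, 1.0]]
top [[374.1, 0.0, 327.5], [0.0, 374.1, 203.8], [0.0, 0.0, 1.0]] [[-0.013, -0.992, 0.129, 0.388], [-1.0, 0.01, -0.017, 0.009], [0.015, -0.129, -0.992, 1.259], [0.0, 0.0, 0.0, 1.0]]
{'t': 0.1, 'joint_pos': array([-1.33856775,  0.43513766,  0.02499283,  1.57396717, -0.01158033,
        1.13400536, -0.07510744]), 'qvel': array([ 1.21369200e-03, -1.36765462e-03,  2.23744057e-03, -2.31221064e-03,
       -1.24039216e-04,  2.12173587e-04, -9.27842888e-05]), 'joint_torque': array([ 1.97304369e-03, -6.69122601e+01,  9.87158194e-01, -3.15149152e+01,
       -6.06235117e-02,  3.72738868e-02,  1.01140643e-04]), 'eef_pos': array([0.20530063, 0.58985426, 0.22604846]), 'tool_rot': array([ 1.66675489e-01,  9.86011567e-01, -6.85372060e-04, -3.93070144e-05]), 'contact_force': array([0.62995998, 0.06214424, 0.89195875]), 'ft_torque': array([-0.02472769, -0.03286007, -0.01585342]), 'grasp_force': 0.0, 'width': 0.9964000480789089}
```

View pics/scene0.png

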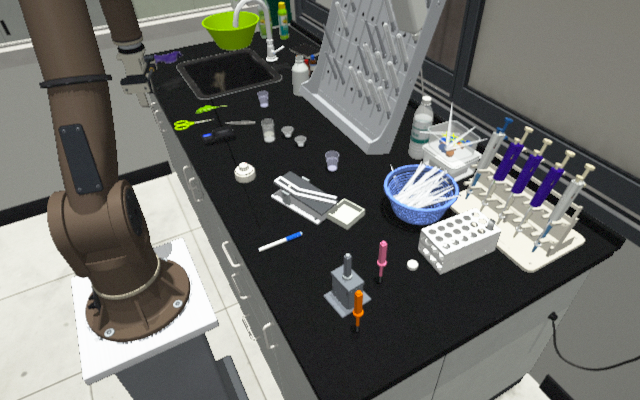

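View pics/top0.png

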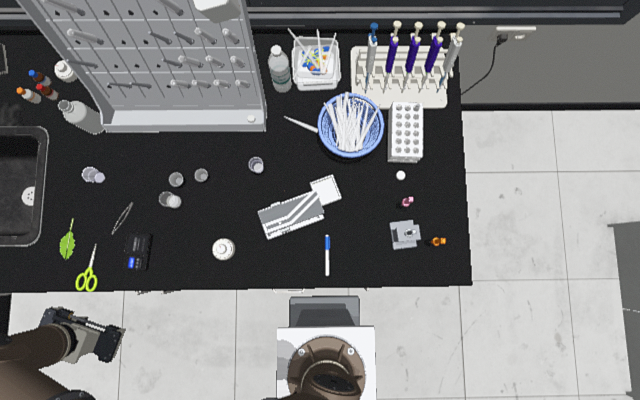

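The scene view shows the chute at (305,195), its tray at (346,213), the stand with the grey probe at (348,285), the orange look-alike at (357,310) and the pink one at (382,260). In the top view they are at chute (292,213), tray (325,188) and stand (405,234). Next I get coarse positions from depth, then go closer with the wrist camera.

Run:
```python
import numpy as np
from rig import bot
for n,pts in [("top",dict(closed=(263,222),traycorner=(325,190),chute=(292,213),probe=(405,235),standr=(414,232),orange=(437,241),pink=(406,202),marker=(327,255),cap=(400,175),timer=(223,248),cup=(256,165))),("scene",dict(probetop=(347,257),stand=(347,285),orange=(358,295),pink=(382,245),closed=(280,185)))]:
    d=np.load(n+"0.npz");K=d["mtx"];T=d["T"]
    for k,(u,v) in pts.items():
        z=d["range_z"][v,u]; p=T@np.r_[np.linalg.inv(K)@[u,v,1]*z,1]; print(n,k,p[:3].round(3))
d=bot.get_image("wrist");print({k:(v.tolist() if v.size<20 else v.shape) for k,v in d.items()})
```

```text
top closed [0.488 0.197 0.056]
top traycorner [ 0.599 -0.004  0.005]
top chute [0.516 0.104 0.056]
top probe [ 0.439 -0.252  0.089]
top standr [ 0.445 -0.263  0.162]
top orange [ 0.419 -0.345  0.11 ]
top pink [ 0.541 -0.255  0.11 ]
top marker [ 0.38  -0.008  0.014]
top cap [ 0.645 -0.258  0.02 ]
top timer [0.407 0.325 0.049]
top cup [0.687 0.23  0.006]
scene probetop [ 0.446 -0.266  0.157]
scene stand [ 0.434 -0.287  0.087]
scene orange [ 0.418 -0.358  0.143]
scene pink [ 0.543 -0.264  0.141]
scene closed [0.463 0.157 0.062]
{'img': (400, 640, 3), 'range_z': (400, 640), 'mtx': [[309.70691628693146, 0.0, 321.21010818431773], [0.0, 309.70691628693146, 201.2930388758078], [0.0, 0.0, 1.0]], 'T_tool_cam': [[-0.00032044436205977146, -0.9646496308473217, -0.2635355517222199, 0.07149908571287952], [0.9999999452897484, -0.0003307455961457192, -5.2771904691992434e-06, -0.0004498855670007629], [-8.207258332185296e-05, -0.2635355389951697, 0.9646496840566601, -0.15871317329422768], [0.0, 0.0, 0.0, 1.0]]}
```

Call:
drive_tool([
  {"tx": 0.2,"ty": -0.33,"tz": 0},
  {"tx": 0.2,"ty": -0.33,"tz": 0},
  {"tx": 0.2,"ty": -0.33,"tz": 0},
  {"tx": 0.2,"ty": -0.33,"tz": 0},
  {"tx": 0.2,"ty": -0.33,"tz": 0},
  {"tx": 0.2,"ty": -0.33,"tz": 0},
  {"tx": 0.2,"ty": -0.33,"tz": 0},
  {"tx": 0.2,"ty": -0.33,"tz": 0},
  {"tx": 0.2,"ty": -0.33,"tz": 0},
  {"tx": 0.2,"ty": -0.33,"tz": 0},
  {"tx": 0.2,"ty": -0.33,"tz": 0},
  {"tx": 0.2,"ty": -0.33,"tz": 0},
])

```text
invalid input
```

Call:
drive_tool([
  {"tx": 0.1,"ty": -0.33,"tz": -0.1},
  {"tx": 0.1,"ty": -0.2,"tz": -0.1},
  {"tx": 0.0},
  {"tx": 0},
])

```text
invalid input
```

```bash
cat > h.py <<'E'
import numpy as np,cv2
from rig import bot
from scipy.spatial.transform import Rotation as R
def snap(name):
    s=bot.observe(); d=bot.get_image("wrist")
    Tt=np.eye(4);Tt[:3,:3]=R.from_quat(s["tool_rot"]).as_matrix();Tt[:3,3]=s["eef_pos"]
    T=Tt@d["T_tool_cam"]; np.savez(name+".npz",img=d["img"],T=T,K=d["mtx"],z=d["range_z"],Tt=Tt)
    cv2.imwrite(f"pics/{name}.png",d["img"][:,:,::-1]); return s
def ray(d,u,v):
    K=d["K"];x=(u-K[0,2])/K[0,0];y=(v-K[1,2])/K[1,1];r=np.hypot(x,y)+1e-12
    q=np.array([x/r*np.sin(r),y/r*np.sin(r),np.cos(r)]); return d["T"][:3,3],d["T"][:3,:3]@q
def onz(d,u,v,z):
    o,q=ray(d,u,v); return o+q*(z-o[2])/q[2]
def tri(rs):
    A=sum(np.eye(3)-np.outer(q,q) for o,q in rs);b=sum((np.eye(3)-np.outer(q,q))@o for o,q in rs)
    p=np.linalg.solve(A,b); return p,max(np.linalg.norm((np.eye(3)-np.outer(q,q))@(p-o)) for o,q in rs)
def proj(d,p):
    c=np.linalg.inv(d["T"])@np.r_[p,1]; r=np.hypot(c[0],c[1]); th=np.arctan2(r,c[2]); K=d["K"]
    return K[0,2]+K[0,0]*th*c[0]/r, K[1,2]+K[1,1]*th*c[1]/r
E
python3 -c "
from h import *
s=snap('w1');print(s['eef_pos'],s['t'],s['contact_force'])
d=np.load('w1.npz');z=d['z']
for u,v in [(320,200),(250,200),(400,200)]: print(z[v,u])
"
```

```text
[0.20526826 0.5899218  0.22615371] 0.15 [-0.00623454  0.0991756   0.66799336]
0.59166205
0.87179285
0.41271558
```

View pics/w1.png

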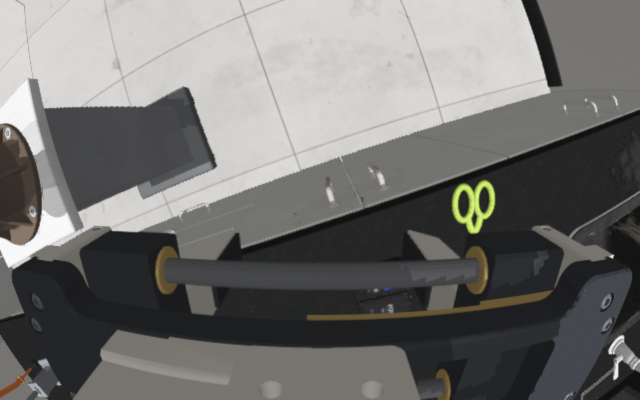

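The wrist picture shows the gripper filling rows below about 230, so targets should lie under the camera, on the robot side of the TCP. The moves were refused, so I'll send every field.

Call:
drive_tool([
  {"tx": 0.24,"ty": -0.32,"tz": 0,"twist": 0,"gripper": 0},
  {"tx": 0.24,"ty": -0.32,"tz": 0,"twist": 0,"gripper": 0},
  {"tx": 0.24,"ty": -0.32,"tz": 0,"twist": 0,"gripper": 0},
  {"tx": 0.24,"ty": -0.32,"tz": 0,"twist": 0,"gripper": 0},
  {"tx": 0.24,"ty": -0.32,"tz": 0,"twist": 0,"gripper": 0},
  {"tx": 0.24,"ty": -0.32,"tz": 0,"twist": 0,"gripper": 0},
  {"tx": 0.24,"ty": -0.32,"tz": 0,"twist": 0,"gripper": 0},
  {"tx": 0.24,"ty": -0.32,"tz": 0,"twist": 0,"gripper": 0},
  {"tx": 0.24,"ty": -0.32,"tz": 0,"twist": 0,"gripper": 0},
  {"tx": 0.24,"ty": -0.32,"tz": 0,"twist": 0,"gripper": 0},
  {"tx": 0.24,"ty": -0.32,"tz": 0,"twist": 0,"gripper": 0},
  {"tx": 0.24,"ty": -0.32,"tz": 0,"twist": 0,"gripper": 0},
], force=20)

```text
t: 1.2
eef_pos: [0.4942, 0.2045, 0.2269]
tool_rot: [0.167, 0.986, 0.0, 0.0]
contact_force: [0.6, 1.5, -0.1]
width: 0.998
grasp_force: 0.0
```

Call:
drive_tool([
  {"tx": 0.3,"ty": -0.15,"tz": 0,"twist": 0,"gripper": 0.3},
  {"tx": 0.3,"ty": -0.15,"tz": 0,"twist": 0,"gripper": 0.3},
  {"tx": 0.3,"ty": -0.15,"tz": 0,"twist": 0,"gripper": 0.3},
  {"tx": 0.16,"ty": 0,"tz": 0,"twist": 0,"gripper": 0.3},
  {"tx": 0,"ty": 0,"tz": 0,"twist": 0,"gripper": 0.3},
  {"tx": 0,"ty": 0,"tz": 0,"twist": 0,"gripper": 0.3},
], force=20)

```text
t: 1.7
eef_pos: [0.5995, 0.161, 0.226]
tool_rot: [0.167, 0.986, -0.0, -0.0]
contact_force: [-0.9, 0.9, -0.7]
width: 0.703
grasp_force: 0.0
```

```bash
python3 -c "
from h import *
s=snap('w2');print(s['eef_pos'],s['t'],s['contact_force'])
"
```

```text
[0.59953167 0.16099679 0.22604848] 1.7 [-0.89106774  0.94369437 -0.66423329]
```

View pics/w2.png

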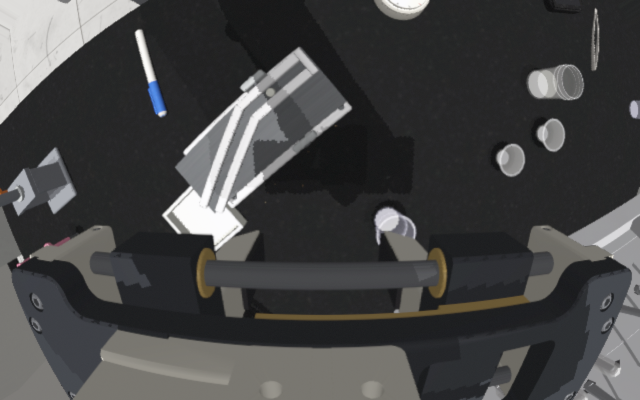

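Call:
drive_tool([
  {"tx": 0,"ty": -0.3,"tz": 0,"twist": 0,"gripper": 0.3},
  {"tx": 0,"ty": -0.3,"tz": 0,"twist": 0,"gripper": 0.3},
  {"tx": 0,"ty": -0.3,"tz": 0,"twist": 0,"gripper": 0.3},
  {"tx": 0,"ty": -0.1,"tz": 0,"twist": 0,"gripper": 0.3},
  {"tx": 0,"ty": 0,"tz": 0,"twist": 0,"gripper": 0.3},
  {"tx": 0,"ty": 0,"tz": 0,"twist": 0,"gripper": 0.3},
], force=20)

```text
t: 2.25
eef_pos: [0.5987, 0.0623, 0.227]
tool_rot: [0.167, 0.986, 0.001, -0.0]
contact_force: [0.5, 1.5, -0.2]
width: 0.697
grasp_force: 0.0
```

```bash
python3 -c "
from h import *
s=snap('w3');print(s['eef_pos'],s['t'],s['contact_force'])
"
```

```text
[0.59866582 0.06226329 0.22700393] 2.25 [ 0.45665464  1.50842862 -0.19466331]
```

View pics/w3.png

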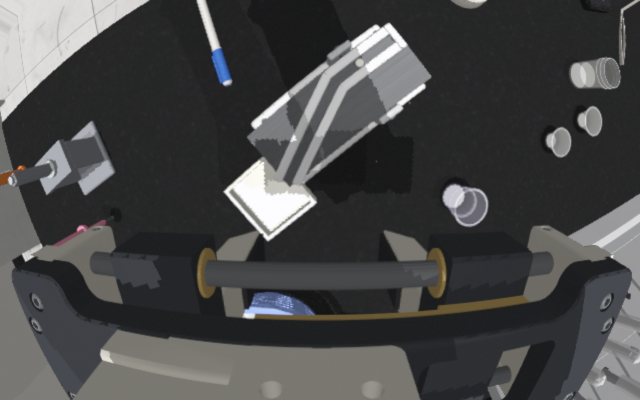

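w2 has the closed end near (303,57), the bend near (255,100), the open end near (215,207) and the tray at (203,217). w3 has the closed end at (390,40), the bend at (335,78), the open end at (285,183) and the tray at (270,198). I'll enlarge both for accurate points.

```bash
python3 -c "
import cv2
a=cv2.imread('pics/w2.png')[40:240,155:360];b=cv2.imread('pics/w3.png')[15:215,220:435]
f=lambda i,n:cv2.imwrite(n,cv2.resize(i,None,fx=3,fy=3,interpolation=cv2.INTER_CUBIC))
f(a,'pics/c2.png');f(b,'pics/c3.png')"
```

```text
(no output)
```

View pics/c2.png

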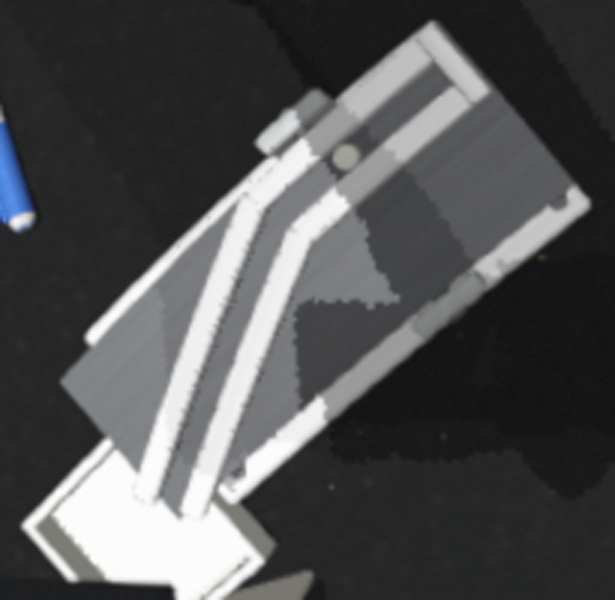

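View pics/c3.png

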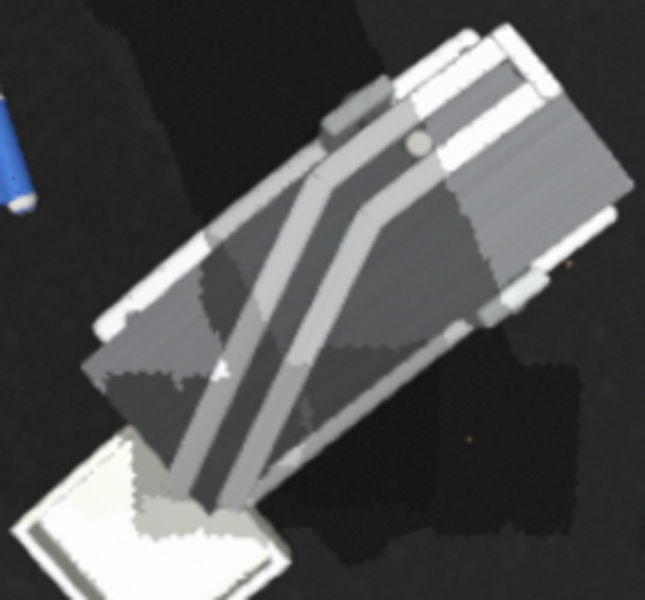

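The crops show both bars clearly, plus the tablet at c2 (346,156) and c3 (419,144). I triangulate the corner points and align the known channel geometry to them.

```bash
cat > fit.py <<'E'
from h import *
d2,d3=np.load('w2.npz'),np.load('w3.npz')
c=np.deg2rad(25);n=np.array([np.cos(c),np.sin(c)]);s=np.array([np.sin(c),-np.cos(c)]);tm=np.tan(c/2)
F=[("wallL",(433,20),(507,24),(-15.5,88)),("wallR",(491,88),(560,92),(15.5,88)),
("bLi",(262,208),(328,188),(-5.5,-5.5*tm)),("bRi",(290,228),(362,210),(5.5,5.5*tm)),
("bLo",(243,196),(313,172),(-15.5,-15.5*tm)),("bRo",(310,243),(382,226),(15.5,15.5*tm)),
("eLo",(134,494),(165,488),s*127-15.5*n),("eLi",(157,502),(188,497),s*127-5.5*n),
("eRi",(182,513),(216,504),s*127+5.5*n),("eRo",(206,519),(243,508),s*127+15.5*n),("tab",(346,156),(419,144),None)]
px=lambda q,o:((q[0]+.5)/3-.5+o[0],(q[1]+.5)/3-.5+o[1])
P,L=[],[]
for k,a,b,l in F:
    p,e=tri([ray(d2,*px(a,(155,40))),ray(d3,*px(b,(220,15)))])
    print(k,(p*1e3).round(1),"gap",round(e*1e3,1))
    if l is not None: P.append(p*1e3);L.append([*l,8.])
    else: tab=p*1e3
P,L=np.array(P),np.array(L)
r,_=R.align_vectors(P-P.mean(0),L-L.mean(0)); M=r.as_matrix(); t=P.mean(0)-M@L.mean(0)
print("res",(P-L@M.T-t).round(1).tolist())
print("y axis",M[:,1].round(4),"slope deg",np.degrees(np.arcsin(M[2,1])),"roll",np.degrees(np.arcsin(M[2,0])))
C=np.array([[0,64-v,0] for v in (0,21,43,64)]+[[*(s*v),0] for v in (20,40,60,80,100,120)])
W=C@M.T+t; print(W.round(1)); print("tablet local",(M.T@(tab-t)).round(1)); np.save("chan.npy",W)
E
python3 fit.py
```

```text
wallL [452.5 187.9  62.2] gap 1.0
wallR [481.6 198.7  59.2] gap 0.6
bLi [491.7 107.9  54.5] gap 0.1
bRi [503.2 116.1  59.7] gap 0.2
bLo [485.7 104.5  61.2] gap 0.3
bRo [510.7 120.9  59.1] gap 0.1
eLo [574.5  15.3  48.1] gap 0.3
eLi [581.3  21.5  44.1] gap 0.2
eRi [587.8  30.9  46.3] gap 0.6
eRo [592.7  40.1  47.6] gap 1.0
tab [486.4 143.2  57.6] gap 0.4
res [[1.3, -2.4, -1.5], [1.7, -2.6, -1.3], [0.1, -2.4, -3.8], [2.2, -0.4, 2.3], [2.6, -0.3, 1.9], [1.2, -1.2, 2.8], [-1.1, 1.7, 0.3], [-1.3, 0.8, -2.9], [-2.4, 2.3, 0.1], [-4.4, 4.4, 2.1]]
y axis [-0.349   0.9359  0.0482] slope deg 2.761445149579306 roll -6.081620302392541
[[473.  173.4  53. ]
 [480.3 153.7  52. ]
 [488.  133.1  50.9]
 [495.3 113.5  49.9]
 [509.5  99.5  48.1]
 [523.7  85.5  46.3]
 [537.9  71.5  44.6]
 [552.1  57.5  42.8]
 [566.3  43.5  41. ]
 [580.5  29.6  39.3]]
tablet local [ 1.3 31.3  6.4]
```

```bash
cat >> fit.py <<'E'
print("---")
from scipy.optimize import least_squares
FF=[f for f in F if f[3] is not None]
def model(p,L):
    M=R.from_euler("ZX",[p[3],p[4]]).as_matrix(); return L@M.T+p[:3]
def loc(e):
    l=[np.r_[np.array(f[3],float),8.] for f in FF]
    for i in range(6,10): l[i][:2]+=s*(e-127)
    return np.array(l)
def res(p):
    Q=model(p,loc(p[5]))/1e3
    return np.ravel([[np.subtract(proj(d2,q),px(f[1],(155,40))),np.subtract(proj(d3,q),px(f[2],(220,15)))] for q,f in zip(Q,FF)])
o=least_squares(res,[496,113,50,.36,.05,122],x_scale=[1,1,1,.01,.01,1],loss="soft_l1")
print(o.x[:3].round(1),np.degrees(o.x[3:5]).round(2),"e",o.x[5].round(1)); print(res(o.x).reshape(-1,4).round(1))
W=model(o.x,C);print(W.round(1))
for f in FF[:0]: pass
print("tablet",(R.from_euler("ZX",o.x[3:5]).as_matrix().T@(tab-o.x[:3])).round(1));np.save("chan.npy",W)
E
python3 fit.py | sed -n '/---/,$p'
```

```text
---
[497.3 112.1  46.5] [20.72  3.21] e 121.1
[[ 0.7  0.8 -0.5 -0.7]
 [ 0.6 -0.4  0.3 -1.4]
 [ 0.9  0.5  1.   0.8]
 [-0.3 -0.2 -1.8 -0.2]
 [-0.  -0.8 -1.7  0.4]
 [ 0.4  0.2 -0.8  0.4]
 [ 0.4 -1.   0.4 -1.6]
 [-0.1 -0.2  0.8 -0.9]
 [-0.4  0.1  0.4  0.9]
 [-1.   1.6 -0.5  3.3]]
[[474.7 171.9  50.1]
 [482.1 152.3  48.9]
 [489.9 131.8  47.7]
 [497.3 112.1  46.5]
 [511.6  98.2  45.5]
 [525.9  84.3  44.5]
 [540.2  70.3  43.5]
 [554.5  56.4  42.5]
 [568.8  42.5  41.5]
 [583.1  28.5  40.4]]
tablet [ 0.8 33.5  9.2]
```

Call:
drive_tool([
  {"tx": -0.1,"ty": -0.375,"tz": 0.1,"twist": 0,"gripper": 0.3},
  {"tx": -0.1,"ty": -0.375,"tz": 0.1,"twist": 0,"gripper": 0.3},
  {"tx": -0.1,"ty": -0.375,"tz": 0,"twist": 0,"gripper": 0.3},
  {"tx": -0.1,"ty": -0.375,"tz": 0,"twist": 0,"gripper": 0.3},
  {"tx": -0.1,"ty": -0.375,"tz": 0,"twist": 0,"gripper": 0.3},
  {"tx": -0.1,"ty": -0.375,"tz": 0,"twist": 0,"gripper": 0.4},
  {"tx": 0,"ty": -0.3,"tz": 0,"twist": 0,"gripper": 0.5},
  {"tx": 0,"ty": 0,"tz": 0,"twist": 0,"gripper": 0.5},
  {"tx": 0,"ty": 0,"tz": 0,"twist": 0,"gripper": 0.5},
], force=20)

```text
t: 3.05
eef_pos: [0.5396, -0.1936, 0.2467]
tool_rot: [0.167, 0.986, 0.0, 0.0]
contact_force: [0.8, 0.7, -0.2]
width: 0.512
grasp_force: 0.0
```

```bash
python3 -c "
from h import *
s=snap('s1');print(s['eef_pos'],s['t'])
"
```

```text
[ 0.53964675 -0.19357048  0.24673984] 3.05
```

Call:
drive_tool([
  {"tx": 0,"ty": -0.35,"tz": 0,"twist": 0,"gripper": 0.5},
  {"tx": 0,"ty": -0.35,"tz": 0,"twist": 0,"gripper": 0.5},
  {"tx": 0,"ty": -0.3,"tz": 0,"twist": 0,"gripper": 0.5},
  {"tx": 0,"ty": 0,"tz": 0,"twist": 0,"gripper": 0.5},
  {"tx": 0,"ty": 0,"tz": 0,"twist": 0,"gripper": 0.5},
], force=20)

```text
t: 3.52
eef_pos: [0.5401, -0.2928, 0.2463]
tool_rot: [0.166, 0.986, 0.0, -0.0]
contact_force: [0.3, 0.7, 0.0]
width: 0.5
grasp_force: 0.0
```

```bash
python3 -c "
from h import *
s=snap('s2');print(s['eef_pos'],s['t'])
o=[]
for n in('s1','s2'):
    d=np.load(n+'.npz');u,v=proj(d,[.446,-.264,.12]);print(u,v)
    u,v=int(u),int(v);x=max(u-65,0);y=max(v-85,0);print('off',x,y)
    i=d['img'][y:y+195,x:x+130,::-1];o.append(cv2.resize(i,(390,3*i.shape[0]),interpolation=cv2.INTER_CUBIC))
h=min(len(a) for a in o);cv2.imwrite('pics/st.png',np.hstack([a[:h] for a in o]))
"
```

```text
[ 0.54005969 -0.29282057  0.24631428] 3.5167
218.80429425080152 128.28433019016046
off 153 43
317.5737871839114 89.73796317370055
off 252 4
```

View pics/st.png

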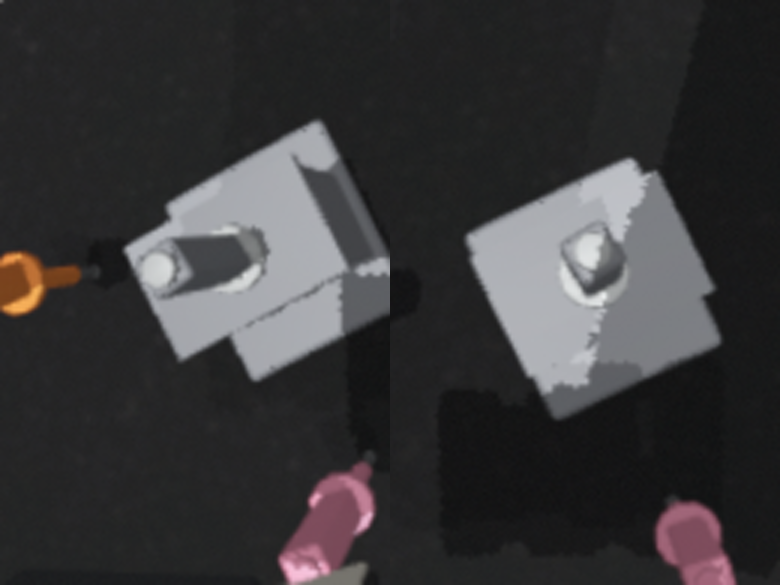

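The composite shows the knob at crop (159,269) in s1 and (202,250) in s2, the collar at (240,262) and (204,275), and the plate edges. The orange and pink look-alikes stand clear of it.

```bash
python3 -c "
from h import *
d1,d2=np.load('s1.npz'),np.load('s2.npz')
p1=lambda x,y:((x+.5)/3-.5+153,(y+.5)/3-.5+43)
p2=lambda x,y:((x-390+.5)/3-.5+252,(y+.5)/3-.5+4)
for k,a,b in [('knob',(159,269),(592,250)),('plateBL',(125,246),(466,237)),('plateBR',(181,359),(530,377))]:
    p,e=tri([ray(d1,*p1(*a)),ray(d2,*p2(*b))]);print(k,(p*1e3).round(1),round(e*1e3,1))
z=lambda x,y,h:onz(d2,*p2(x,y),h)
print('collar s2',z(594,275,.09).round(4),'s1',onz(d1,*p1(240,262),.09).round(4))
def yaw(a,b,h):
    v=(z(*b,h)-z(*a,h))[:2];return np.degrees(np.arctan2(v[1],v[0]))
print('plate',yaw((466,237),(632,160),.085),yaw((466,237),(530,377),.085),'handle',yaw((562,247),(600,225),.157),yaw((600,225),(625,258),.157))
s=bot.observe();print(s['eef_pos'],s['joint_pos'].round(2))
"
```

```text
knob [ 448.1 -263.   159.7] 0.2
plateBL [ 425.5 -299.    90. ] 3.3
plateBR [ 474.7 -295.3   85.8] 0.2
collar s2 [ 0.4493 -0.2633  0.09  ] s1 [ 0.4507 -0.2602  0.09  ]
plate 95.91415726408471 4.661051214102727 handle 101.46761396392652 17.222891867118076
[ 0.54043378 -0.29122108  0.24629019] [ 0.15  0.41  0.38  1.6  -0.16  1.17  1.8 ]
```

Call:
drive_tool([
  {"tx": -0.3,"ty": 0.08,"tz": 0,"twist": 0.04,"gripper": 0.5},
  {"tx": -0.3,"ty": 0.08,"tz": 0,"twist": 0.04,"gripper": 0.5},
  {"tx": -0.3,"ty": 0.08,"tz": 0,"twist": 0.04,"gripper": 0.5},
  {"tx": -0.02,"ty": 0.05,"tz": 0,"twist": 0.04,"gripper": 0.5},
  {"tx": 0,"ty": 0,"tz": 0,"twist": 0,"gripper": 0.5},
  {"tx": 0,"ty": 0,"tz": 0,"twist": 0,"gripper": 0.5},
  {"tx": 0,"ty": 0,"tz": 0,"twist": 0,"gripper": 0.5},
], force=20)

```text
t: 4.15
eef_pos: [0.4489, -0.2635, 0.2469]
tool_rot: [-0.082, 0.997, 0.0, 0.0]
contact_force: [-0.3, -0.4, 0.3]
width: 0.499
grasp_force: 0.0
```

```bash
python3 -c "
from h import *
s=snap('s3');print(s['eef_pos'],s['tool_rot'],s['t'],s['joint_pos'].round(2))
d=np.load('s3.npz')
# depth-based: points 0.1-0.17 high near probe
K=d['K'];v,u=np.mgrid[:400,:640];x=(u-K[0,2])/K[0,0];y=(v-K[1,2])/K[1,1];r=np.hypot(x,y)+1e-9
q=np.stack([x/r*np.tan(r),y/r*np.tan(r),np.ones_like(r)],-1)*d['z'][...,None]
p=q@d['T'][:3,:3].T+d['T'][:3,3]
for lo,hi in((.1,.15),(.152,.17)):
    m=(p[...,2]>lo)&(p[...,2]<hi)&(np.hypot(p[...,0]-.449,p[...,1]+.263)<.025);print(m.sum(),np.median(p[m],0),p[m].min(0),p[m].max(0))
    print(np.median(u[m]),np.median(v[m]))
"
```

```text
[ 0.44894482 -0.263451    0.24692246] [-8.18272337e-02  9.96646404e-01  5.19971529e-05  4.96947985e-04] 4.15 [ 0.2   0.24  0.28  1.81 -0.08  1.09  2.25]
185 [ 0.44155188 -0.26487147  0.12698233] [ 0.4399956  -0.27135128  0.10001599] [ 0.44474935 -0.25739547  0.14969155]
321.0 189.0
273 [ 0.44673064 -0.26360335  0.15818007] [ 0.44046381 -0.27113161  0.15216186] [ 0.45610363 -0.25566443  0.16364967]
322.0 204.0
```

Call:
drive_tool([
  {"tx": 0,"ty": -0.005,"tz": -0.34,"twist": 0,"gripper": 0.5},
  {"tx": 0,"ty": 0,"tz": -0.34,"twist": 0,"gripper": 0.5},
  {"tx": 0,"ty": 0,"tz": -0.34,"twist": 0,"gripper": 0.5},
  {"tx": 0,"ty": 0,"tz": -0.34,"twist": 0,"gripper": 0.5},
  {"tx": 0,"ty": 0,"tz": 0,"twist": 0,"gripper": 0.5},
  {"tx": 0,"ty": 0,"tz": 0,"twist": 0,"gripper": 0.9},
  {"tx": 0,"ty": 0,"tz": 0,"twist": 0,"gripper": 0.9},
  {"tx": 0,"ty": 0,"tz": 0,"twist": 0,"gripper": 1},
  {"tx": 0,"ty": 0,"tz": 0,"twist": 0,"gripper": 1},
  {"tx": 0,"ty": 0,"tz": 0,"twist": 0,"gripper": 1},
  {"tx": 0,"ty": 0,"tz": 0,"twist": 0,"gripper": 1},
  {"tx": 0,"ty": 0,"tz": 0,"twist": 0,"gripper": 1},
], force=20)

```text
t: 5.2
eef_pos: [0.4482, -0.2654, 0.112]
tool_rot: [-0.082, 0.997, -0.0, 0.001]
contact_force: [-1.9, 0.9, 8.1]
width: 0.155
grasp_force: 20.0
```

Call:
drive_tool([
  {"tx": 0,"ty": 0,"tz": 0,"twist": 0,"gripper": 1},
  {"tx": 0,"ty": 0,"tz": 0,"twist": 0,"gripper": 1},
  {"tx": 0,"ty": 0,"tz": 0.02,"twist": 0,"gripper": 1},
  {"tx": 0,"ty": 0,"tz": 0.05,"twist": 0,"gripper": 1},
  {"tx": 0,"ty": 0,"tz": 0.1,"twist": 0,"gripper": 1},
  {"tx": 0,"ty": 0,"tz": 0.15,"twist": 0,"gripper": 1},
  {"tx": 0,"ty": 0,"tz": 0.2,"twist": 0,"gripper": 1},
  {"tx": 0,"ty": 0,"tz": 0.2,"twist": 0,"gripper": 1},
  {"tx": 0,"ty": 0,"tz": 0.25,"twist": 0,"gripper": 1},
  {"tx": 0,"ty": 0,"tz": 0.25,"twist": 0,"gripper": 1},
  {"tx": 0,"ty": 0,"tz": 0,"twist": 0,"gripper": 1},
  {"tx": 0,"ty": 0,"tz": 0,"twist": 0,"gripper": 1},
], force=35)

```text
t: 6.2
eef_pos: [0.4481, -0.2656, 0.2347]
tool_rot: [-0.082, 0.997, -0.001, 0.002]
contact_force: [0.5, -0.3, -0.7]
width: 0.153
grasp_force: 35.0
```

```bash
python3 -c "
from h import *
s=snap('g1');print(s['eef_pos'],s['tool_rot'],s['t'],s['joint_pos'].round(2),s['contact_force'],s['ft_torque'])
d=np.load('g1.npz')
for e in (66,76,86): print(proj(d,s['eef_pos']+[0,0,.019-.040-.072]))
K=d['K'];v,u=np.mgrid[:400,:640];x=(u-K[0,2])/K[0,0];y=(v-K[1,2])/K[1,1];r=np.hypot(x,y)+1e-9
q=np.stack([x/r*np.tan(r),y/r*np.tan(r),np.ones_like(r)],-1)*d['z'][...,None]
p=q@d['T'][:3,:3].T+d['T'][:3,3]
rel=p-s['eef_pos']
for lo in np.arange(-.11,.03,.01):
    m=(rel[...,2]>lo)&(rel[...,2]<lo+.01)&(np.hypot(rel[...,0],rel[...,1])<.03)&(d['z']>0)
    if m.any(): print(lo.round(3),m.sum(),(np.median(rel[m],0)*1e3).round(1),np.ptp(rel[m],0).round(4),np.median(u[m]),v[m].min(),v[m].max())
"
```

```text
[ 0.44812447 -0.26564069  0.234677  ] [-8.24294237e-02  9.96595316e-01 -7.50636764e-04  1.61319554e-03] 6.2 [ 0.21  0.26  0.28  1.83 -0.08  1.06  2.26] [ 0.54720817 -0.30014065 -0.67783194] [ 0.05071212  0.05156405 -0.02209925]
(np.float64(321.46801264451125), np.float64(204.21804618245056))
(np.float64(321.46801264451125), np.float64(204.21804618245056))
(np.float64(321.46801264451125), np.float64(204.21804618245056))
-0.1 14 [ -1.8  -0.8 -93.2] [0.0028 0.0051 0.0041] 321.0 201 204
-0.09 20 [ -1.8  -0.7 -84.2] [0.002  0.0034 0.0098] 321.0 203 207
-0.08 5 [ -1.9  -0.6 -78.6] [0.0021 0.0023 0.0084] 321.0 207 208
-0.07 40 [ -3.1  -0.5 -65.3] [0.003  0.0069 0.0094] 321.5 208 213
-0.06 39 [ -3.3  -0.9 -54.8] [0.0025 0.0066 0.0097] 321.0 212 217
-0.05 1 [ -3.2   1.4 -50. ] [0. 0. 0.] 324.0 217 217
-0.03 249 [ -7.9  -1.5 -20.8] [0.0109 0.0222 0.0071] 321.0 216 232
-0.02 190 [ -6.7  -1.2 -18.9] [0.01   0.0205 0.01  ] 321.0 219 234
-0.01 147 [-6.6 -0.7 -5.5] [0.0038 0.0133 0.01  ] 322.0 232 240
-0.0 424 [-7.6 -1.5  5.5] [0.0111 0.0322 0.0099] 320.5 231 248
0.01 489 [-9.  -0.8 15.5] [0.0114 0.0304 0.0099] 322.0 236 258
0.02 456 [-9.2 -1.1 24.5] [0.0111 0.0272 0.01  ] 321.0 244 261
0.03 175 [-10.7  -8.2  33.8] [0.0076 0.0243 0.0089] 306.0 253 261
```

Call:
drive_tool([
  {"tx": 0.02,"ty": 0.3,"tz": 0,"twist": 0,"gripper": 1},
  {"tx": 0.02,"ty": 0.36,"tz": 0,"twist": 0,"gripper": 1},
  {"tx": 0.02,"ty": 0.36,"tz": 0,"twist": 0,"gripper": 1},
  {"tx": 0.02,"ty": 0.36,"tz": 0,"twist": 0,"gripper": 1},
  {"tx": 0.02,"ty": 0.36,"tz": 0,"twist": 0,"gripper": 1},
  {"tx": 0.02,"ty": 0.36,"tz": 0,"twist": 0,"gripper": 1},
  {"tx": 0.02,"ty": 0.36,"tz": 0,"twist": 0,"gripper": 1},
  {"tx": 0.02,"ty": 0.36,"tz": 0,"twist": 0,"gripper": 1},
  {"tx": 0.02,"ty": 0.36,"tz": 0,"twist": 0,"gripper": 1},
  {"tx": 0.02,"ty": 0.36,"tz": 0,"twist": 0,"gripper": 1},
  {"tx": 0.02,"ty": 0.36,"tz": 0,"twist": 0,"gripper": 1},
  {"tx": 0.02,"ty": 0.36,"tz": 0,"twist": 0,"gripper": 1},
], force=35)

```text
t: 7.25
eef_pos: [0.4703, 0.1622, 0.2317]
tool_rot: [-0.082, 0.997, -0.0, -0.001]
contact_force: [0.6, -0.4, -1.2]
width: 0.153
grasp_force: 35.0
```

Call:
drive_tool([
  {"tx": 0.02,"ty": 0.12,"tz": -0.3,"twist": 0,"gripper": 1},
  {"tx": 0,"ty": 0,"tz": -0.2,"twist": 0,"gripper": 1},
  {"tx": 0,"ty": 0,"tz": 0,"twist": 0,"gripper": 1},
  {"tx": 0,"ty": 0,"tz": 0,"twist": 0,"gripper": 1},
  {"tx": 0,"ty": 0,"tz": 0,"twist": 0,"gripper": 1},
  {"tx": 0,"ty": 0,"tz": 0,"twist": 0,"gripper": 1},
], force=35)

```text
t: 7.75
eef_pos: [0.4741, 0.1723, 0.1838]
tool_rot: [-0.082, 0.997, 0.0, 0.001]
contact_force: [0.0, -0.7, -0.5]
width: 0.152
grasp_force: 35.0
```

```bash
python3 -c "
from h import *
s=snap('k1');print(s['eef_pos'],s['t'],s['joint_pos'].round(2),s['contact_force'])
d=np.load('k1.npz');W=np.load('chan.npy')/1e3
u,v=proj(d,s['eef_pos']+[.0008,-.0007,-.099]);print('tip',u,v)
for w in W: print(np.round(proj(d,w),1))
x,y=int(u)-90,int(v)-110;print(x,y)
cv2.imwrite('pics/k1c.png',cv2.resize(d['img'][y:y+150,x:x+200,::-1],(800,600),interpolation=cv2.INTER_CUBIC))"
```

```text
[0.47408015 0.17226556 0.18384282] 7.75 [-0.45  0.28 -0.01  1.92  0.    0.94  1.28] [ 0.02242581 -0.66568879 -0.48213032]
tip 320.2968924205888 203.24072424977408
[320.8 193.4]
[299.8 197.2]
[278.4 201.2]
[258.6 204.8]
[244.3 215.6]
[230.8 225.8]
[218.  235.6]
[206.1 244.8]
[194.9 253.5]
[184.4 261.7]
230 93
```

View pics/k1c.png

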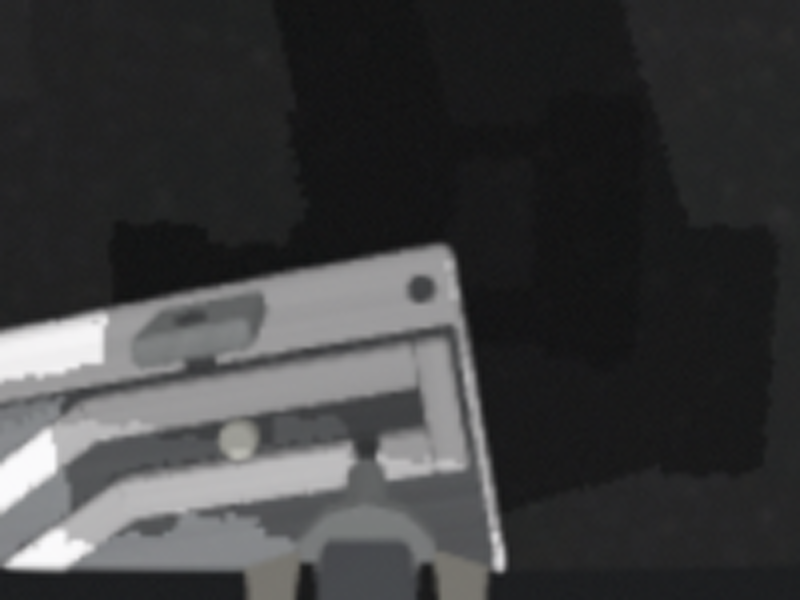

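The tip hangs at crop (366,435), to the right of the tablet at (238,440) and left of the end wall at about (420,400). I refit with this third view, which is in the same camera pose as the sweep, and with the pin height.

```bash
cat > fit2.py <<'E'
import io,contextlib
with contextlib.redirect_stdout(io.StringIO()):
    from fit import *
dk=np.load('k1.npz')
G=[((417,388),(-5.5,78)),((427,428),(5.5,78)),((466,465),(15.5,88)),((449,330),(-15.5,88)),((82,396),(-15.5,-15.5*tm)),((128,478),(5.5,5.5*tm))]
pk=lambda q:((q[0]+.5)/4-.5+230,(q[1]+.5)/4-.5+93)
ful=lambda p:np.r_[p[:2],52-26*np.sin(p[2+1]),p[2:]]
def res2(p):
    P=ful(p);a=res(P);g=[np.subtract(proj(dk,model(P,np.array([*l,8.]))/1e3),pk(q)) for q,l in G]
    return np.r_[a,np.ravel(g)]
o=least_squares(res2,[497,112,.36,.05,122],x_scale=[1,1,.01,.01,1],loss="soft_l1")
P=ful(o.x);print(P[:3].round(1),np.degrees(P[3:5]).round(2),P[5].round(1));print(res2(o.x)[-12:].reshape(-1,2).round(1).tolist(),abs(res2(o.x)).mean())
W=model(P,C);print(W.round(1).tolist());np.save("chan.npy",W)
t=onz(dk,*pk((366,432)),.184-.099+.003)*1e3;print("tip seen",t.round(1),"TCP",(dk["Tt"][:3,3]*1e3).round(1))
tb=onz(dk,*pk((238,438)),.060)*1e3;print("tablet local",(R.from_euler("ZX",P[3:5]).as_matrix().T@(tb-P[:3])).round(1))
E
python3 fit2.py
```

```text
[497.3 112.4  49.7] [20.65  4.99] 121.3
[[-0.1, -0.7], [-0.4, 0.6], [2.3, -0.3], [0.6, 1.5], [-1.3, 2.0], [-3.1, 1.1]] 0.8976646185341697
[[474.8, 172.0, 55.3], [482.2, 152.5, 53.5], [489.9, 131.9, 51.6], [497.3, 112.4, 49.7], [511.6, 98.5, 48.2], [525.8, 84.5, 46.6], [540.1, 70.6, 45.0], [554.4, 56.7, 43.4], [568.7, 42.8, 41.9], [583.0, 28.9, 40.3]]
tip seen [471.6 171.8  88. ] TCP [474.1 172.3 183.8]
tablet local [-0.1 33.8  7.4]
```

```bash
python3 -c "
from h import *
d=np.load('k1.npz');e=d['Tt'][:3,3]
K=d['K'];v,u=np.mgrid[:400,:640];x=(u-K[0,2])/K[0,0];y=(v-K[1,2])/K[1,1];r=np.hypot(x,y)+1e-9
q=np.stack([x/r*np.tan(r),y/r*np.tan(r),np.ones_like(r)],-1)*d['z'][...,None]
p=q@d['T'][:3,:3].T+d['T'][:3,3];rel=(p-e)*1e3
m=(rel[...,2]<-74)&(rel[...,2]>-105)&(np.hypot(rel[...,0],rel[...,1])<15)
for i in np.argwhere(m): print(i[::-1],rel[tuple(i)].round(1),d['img'][tuple(i)])
# floor / bar heights
for a,b in((300,194),(305,195),(312,197),(330,190),(335,205),(290,200),(260,205)): print('h',a,b,(p[b,a]*1e3).round(1))
"
```

```text
[319 201] [ -2.1  -2.3 -95. ] [60 61 62]
[320 201] [ -2.5  -1.5 -94. ] [58 59 60]
[321 201] [ -2.7  -0.6 -93.9] [58 60 61]
[322 201] [ -2.4   0.3 -95.4] [59 60 61]
[318 202] [ -0.9  -3.  -95.5] [64 65 67]
[319 202] [ -1.2  -2.1 -95.1] [59 61 62]
[320 202] [ -1.9  -1.4 -92.9] [59 59 60]
[321 202] [ -2.2  -0.6 -92.3] [57 58 59]
[322 202] [ -2.2   0.3 -92.7] [59 60 61]
[323 202] [ -2.5   1.1 -92.4] [62 62 64]
[318 203] [ -0.4  -2.9 -94.2] [84 85 85]
[319 203] [ -1.1  -2.1 -92.2] [62 62 64]
[320 203] [ -2.1  -1.4 -89.3] [54 55 57]
[321 203] [ -2.2  -0.6 -89.4] [53 54 54]
[322 203] [ -2.3   0.3 -89.6] [53 55 55]
[323 203] [ -1.5   1.3 -92.9] [58 59 60]
[324 203] [ -1.4   2.1 -93.8] [83 84 85]
[318 204] [  0.1  -2.8 -93.2] [96 95 96]
[319 204] [ -1.6  -2.1 -87.5] [60 61 62]
[320 204] [ -2.3  -1.4 -85.3] [52 53 54]
[321 204] [ -2.2  -0.6 -86.3] [52 53 53]
[322 204] [ -2.6   0.2 -85.4] [51 51 53]
[323 204] [ -2.1   1.1 -87.6] [55 56 57]
[324 204] [ -0.3   2.3 -94.4] [86 87 88]
[319 205] [ -1.7  -2.1 -84.1] [70 70 72]
[320 205] [ -2.4  -1.4 -82.3] [53 54 55]
[321 205] [ -2.2  -0.6 -83.3] [51 52 53]
[322 205] [ -2.7   0.2 -82. ] [50 51 52]
[323 205] [ -2.4   1.1 -83.6] [59 59 60]
[319 206] [ -1.   -2.  -83.5] [84 84 86]
[320 206] [ -1.4  -1.3 -82.8] [59 59 60]
[321 206] [ -1.6  -0.5 -82.5] [56 58 59]
[322 206] [ -1.8   0.3 -82.1] [56 58 59]
[323 206] [ -1.7   1.2 -83.1] [72 72 74]
[319 207] [ -0.8  -2.  -81.4] [ 99  99 100]
[320 207] [ -1.8  -1.3 -78.3] [73 74 75]
[321 207] [ -1.9  -0.5 -78.5] [72 73 74]
[322 207] [ -1.7   0.3 -79.8] [71 72 73]
[323 207] [ -1.6   1.2 -80.4] [86 86 87]
h 300 194 [475.3 152.4  62.8]
h 305 195 [477.5 157.   54.8]
h 312 197 [478.4 164.   54.9]
h 330 190 [466.6 179.2  64.3]
h 335 205 [479.8 186.2  65.3]
h 290 200 [483.1 143.8  60.9]
h 260 205 [496.2 114.1  49.8]
```

Call:
drive_tool([
  {"tx": 0.004,"ty": 0,"tz": -0.1,"twist": 0,"gripper": 1},
  {"tx": 0,"ty": 0,"tz": -0.1,"twist": 0,"gripper": 1},
  {"tx": 0,"ty": 0,"tz": -0.05,"twist": 0,"gripper": 1},
  {"tx": 0,"ty": 0,"tz": 0,"twist": 0,"gripper": 1},
  {"tx": 0,"ty": 0,"tz": 0,"twist": 0,"gripper": 1},
  {"tx": 0,"ty": 0,"tz": 0,"twist": 0,"gripper": 1},
], force=35)

```text
t: 8.3
eef_pos: [0.4738, 0.1728, 0.1577]
tool_rot: [-0.082, 0.997, -0.0, -0.0]
contact_force: [0.0, -0.2, -0.8]
width: 0.144
grasp_force: 35.0
```

Call:
drive_tool([
  {"tx": 0,"ty": 0,"tz": -0.015,"twist": 0,"gripper": 1},
  {"tx": 0,"ty": 0,"tz": -0.015,"twist": 0,"gripper": 1},
  {"tx": 0,"ty": 0,"tz": 0,"twist": 0,"gripper": 1},
  {"tx": 0,"ty": 0,"tz": 0,"twist": 0,"gripper": 1},
], force=35)

```text
t: 8.63
eef_pos: [0.4738, 0.1728, 0.1547]
tool_rot: [-0.083, 0.997, 0.0, -0.0]
contact_force: [0.1, 0.3, -1.0]
width: 0.151
grasp_force: 35.0
```

Call:
drive_tool([
  {"tx": 0,"ty": 0,"tz": -0.015,"twist": 0,"gripper": 1},
  {"tx": 0,"ty": 0,"tz": 0,"twist": 0,"gripper": 1},
  {"tx": 0,"ty": 0,"tz": 0,"twist": 0,"gripper": 1},
], force=35)

```text
t: 8.88
eef_pos: [0.4739, 0.1729, 0.1533]
tool_rot: [-0.082, 0.997, 0.0, 0.0]
contact_force: [1.2, 0.7, 0.4]
width: 0.151
grasp_force: 35.0
```

Call:
drive_tool([
  {"tx": 0,"ty": 0,"tz": -0.015,"twist": 0,"gripper": 1},
  {"tx": 0,"ty": 0,"tz": 0,"twist": 0,"gripper": 1},
  {"tx": 0,"ty": 0,"tz": 0,"twist": 0,"gripper": 1},
], force=35)

```text
t: 9.13
eef_pos: [0.4739, 0.1729, 0.1519]
tool_rot: [-0.082, 0.997, 0.0, 0.0]
contact_force: [-0.8, 0.0, 1.9]
width: 0.151
grasp_force: 35.0
```

Call:
drive_tool([
  {"tx": 0,"ty": 0,"tz": -0.015,"twist": 0,"gripper": 1},
  {"tx": 0,"ty": 0,"tz": 0,"twist": 0,"gripper": 1},
  {"tx": 0,"ty": 0,"tz": 0,"twist": 0,"gripper": 1},
], force=35)

```text
t: 9.38
eef_pos: [0.4739, 0.1729, 0.1503]
tool_rot: [-0.082, 0.997, 0.0, 0.0]
contact_force: [-0.1, 0.1, 3.1]
width: 0.149
grasp_force: 35.0
```

Call:
drive_tool([
  {"tx": 0,"ty": 0,"tz": 0,"twist": 0,"gripper": 1},
  {"tx": 0,"ty": 0,"tz": 0,"twist": 0,"gripper": 1},
], force=35)

```text
t: 9.55
eef_pos: [0.4739, 0.1729, 0.1504]
tool_rot: [-0.082, 0.997, 0.0, 0.0]
contact_force: [-0.1, 0.4, 3.0]
width: 0.15
grasp_force: 35.0
```

Call:
drive_tool([
  {"tx": 0.008,"ty": -0.02,"tz": -0.0018,"twist": 0,"gripper": 1},
  {"tx": 0.008,"ty": -0.02,"tz": -0.0018,"twist": 0,"gripper": 1},
  {"tx": 0.008,"ty": -0.02,"tz": -0.0018,"twist": 0,"gripper": 1},
  {"tx": 0.008,"ty": -0.02,"tz": -0.0018,"twist": 0,"gripper": 1},
  {"tx": 0.008,"ty": -0.02,"tz": -0.0018,"twist": 0,"gripper": 1},
  {"tx": 0.008,"ty": -0.02,"tz": -0.0018,"twist": 0,"gripper": 1},
  {"tx": 0.008,"ty": -0.02,"tz": -0.0018,"twist": 0,"gripper": 1},
  {"tx": 0.008,"ty": -0.02,"tz": -0.0018,"twist": 0,"gripper": 1},
  {"tx": 0.008,"ty": -0.02,"tz": -0.0018,"twist": 0,"gripper": 1},
  {"tx": 0.008,"ty": -0.02,"tz": -0.0018,"twist": 0,"gripper": 1},
  {"tx": 0,"ty": 0,"tz": 0,"twist": 0,"gripper": 1},
  {"tx": 0,"ty": 0,"tz": 0,"twist": 0,"gripper": 1},
], force=35)

```text
t: 10.55
eef_pos: [0.4821, 0.1518, 0.1484]
tool_rot: [-0.082, 0.997, -0.001, 0.0]
contact_force: [0.3, -1.3, 3.2]
width: 0.152
grasp_force: 35.0
```

Call:
drive_tool([
  {"tx": 0.0075,"ty": -0.0195,"tz": -0.0019,"twist": 0,"gripper": 1},
  {"tx": 0.0075,"ty": -0.0195,"tz": -0.0019,"twist": 0,"gripper": 1},
  {"tx": 0.0075,"ty": -0.0195,"tz": -0.0019,"twist": 0,"gripper": 1},
  {"tx": 0.0075,"ty": -0.0195,"tz": -0.0019,"twist": 0,"gripper": 1},
  {"tx": 0.0075,"ty": -0.0195,"tz": -0.0019,"twist": 0,"gripper": 1},
  {"tx": 0.0075,"ty": -0.0195,"tz": -0.0019,"twist": 0,"gripper": 1},
  {"tx": 0.0075,"ty": -0.0195,"tz": -0.0019,"twist": 0,"gripper": 1},
  {"tx": 0.0075,"ty": -0.0195,"tz": -0.0019,"twist": 0,"gripper": 1},
  {"tx": 0.0075,"ty": -0.0195,"tz": -0.0019,"twist": 0,"gripper": 1},
  {"tx": 0.0075,"ty": -0.0195,"tz": -0.0019,"twist": 0,"gripper": 1},
  {"tx": 0,"ty": 0,"tz": 0,"twist": 0,"gripper": 1},
  {"tx": 0,"ty": 0,"tz": 0,"twist": 0,"gripper": 1},
], force=35)

```text
t: 11.55
eef_pos: [0.4896, 0.1324, 0.1465]
tool_rot: [-0.082, 0.997, -0.0, 0.0]
contact_force: [0.9, -0.6, 3.2]
width: 0.149
grasp_force: 35.0
```

Call:
drive_tool([
  {"tx": 0.0074,"ty": -0.0196,"tz": -0.0019,"twist": 0,"gripper": 1},
  {"tx": 0.0074,"ty": -0.0196,"tz": -0.0019,"twist": 0,"gripper": 1},
  {"tx": 0.0074,"ty": -0.0196,"tz": -0.0019,"twist": 0,"gripper": 1},
  {"tx": 0.0074,"ty": -0.0196,"tz": -0.0019,"twist": 0,"gripper": 1},
  {"tx": 0.0074,"ty": -0.0196,"tz": -0.0019,"twist": 0,"gripper": 1},
  {"tx": 0.0074,"ty": -0.0196,"tz": -0.0019,"twist": 0,"gripper": 1},
  {"tx": 0.0074,"ty": -0.0196,"tz": -0.0019,"twist": 0,"gripper": 1},
  {"tx": 0.0074,"ty": -0.0196,"tz": -0.0019,"twist": 0,"gripper": 1},
  {"tx": 0.0074,"ty": -0.0196,"tz": -0.0019,"twist": 0,"gripper": 1},
  {"tx": 0.0074,"ty": -0.0196,"tz": -0.0019,"twist": 0,"gripper": 1},
  {"tx": 0,"ty": 0,"tz": 0,"twist": 0,"gripper": 1},
  {"tx": 0,"ty": 0,"tz": 0,"twist": 0,"gripper": 1},
], force=35)

```text
t: 12.55
eef_pos: [0.497, 0.1127, 0.1447]
tool_rot: [-0.082, 0.997, -0.0, 0.0]
contact_force: [0.5, -1.6, 2.8]
width: 0.153
grasp_force: 35.0
```

Call:
drive_tool([
  {"tx": 0.0143,"ty": -0.0138,"tz": -0.0016,"twist": 0,"gripper": 1},
  {"tx": 0.0143,"ty": -0.0138,"tz": -0.0016,"twist": 0,"gripper": 1},
  {"tx": 0.0143,"ty": -0.0138,"tz": -0.0016,"twist": 0,"gripper": 1},
  {"tx": 0.0143,"ty": -0.0138,"tz": -0.0016,"twist": 0,"gripper": 1},
  {"tx": 0.0143,"ty": -0.0138,"tz": -0.0016,"twist": 0,"gripper": 1},
  {"tx": 0.0143,"ty": -0.0138,"tz": -0.0016,"twist": 0,"gripper": 1},
  {"tx": 0.0143,"ty": -0.0138,"tz": -0.0016,"twist": 0,"gripper": 1},
  {"tx": 0.0143,"ty": -0.0138,"tz": -0.0016,"twist": 0,"gripper": 1},
  {"tx": 0.0143,"ty": -0.0138,"tz": -0.0016,"twist": 0,"gripper": 1},
  {"tx": 0.0143,"ty": -0.0138,"tz": -0.0016,"twist": 0,"gripper": 1},
  {"tx": 0,"ty": 0,"tz": 0,"twist": 0,"gripper": 1},
  {"tx": 0,"ty": 0,"tz": 0,"twist": 0,"gripper": 1},
], force=35)

```text
t: 13.55
eef_pos: [0.5116, 0.0993, 0.1432]
tool_rot: [-0.082, 0.997, -0.0, 0.001]
contact_force: [0.9, -1.3, 4.0]
width: 0.151
grasp_force: 35.0
```

Call:
drive_tool([
  {"tx": 0.014,"ty": -0.0143,"tz": -0.0014,"twist": 0,"gripper": 1},
  {"tx": 0.014,"ty": -0.0143,"tz": -0.0014,"twist": 0,"gripper": 1},
  {"tx": 0.014,"ty": -0.0143,"tz": -0.0014,"twist": 0,"gripper": 1},
  {"tx": 0.014,"ty": -0.0143,"tz": -0.0014,"twist": 0,"gripper": 1},
  {"tx": 0.014,"ty": -0.0143,"tz": -0.0014,"twist": 0,"gripper": 1},
  {"tx": 0.014,"ty": -0.0143,"tz": -0.0014,"twist": 0,"gripper": 1},
  {"tx": 0.014,"ty": -0.0143,"tz": -0.0014,"twist": 0,"gripper": 1},
  {"tx": 0.014,"ty": -0.0143,"tz": -0.0014,"twist": 0,"gripper": 1},
  {"tx": 0.014,"ty": -0.0143,"tz": -0.0014,"twist": 0,"gripper": 1},
  {"tx": 0.014,"ty": -0.0143,"tz": -0.0014,"twist": 0,"gripper": 1},
  {"tx": 0,"ty": 0,"tz": 0,"twist": 0,"gripper": 1},
  {"tx": 0,"ty": 0,"tz": 0,"twist": 0,"gripper": 1},
], force=35)

```text
t: 14.55
eef_pos: [0.5256, 0.0849, 0.1417]
tool_rot: [-0.082, 0.997, -0.0, 0.0]
contact_force: [1.2, -0.9, 2.0]
width: 0.152
grasp_force: 35.0
```

```bash
python3 -c "
from h import *
f=[]
for i in range(4): f.append(bot.observe()['contact_force']); d=bot.get_image('scene')
print(np.mean(f,0).round(2))
cv2.imwrite('pics/sc5.png',cv2.resize(d['img'][150:250,250:400,::-1],(600,400),interpolation=cv2.INTER_CUBIC))"
```

```text
[ 0.74 -1.72  3.08]
```

View pics/sc5.png

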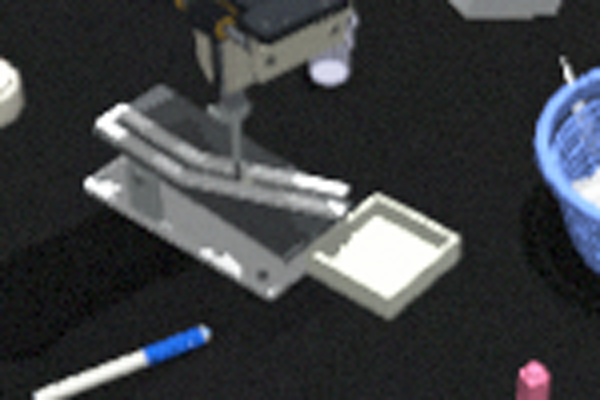

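The tip is in the channel at crop (240,178), and the tray at (385,255) is still empty. I keep going.

Call:
drive_tool([
  {"tx": 0.0142,"ty": -0.0139,"tz": -0.0016,"twist": 0,"gripper": 1},
  {"tx": 0.0142,"ty": -0.0139,"tz": -0.0016,"twist": 0,"gripper": 1},
  {"tx": 0.0142,"ty": -0.0139,"tz": -0.0016,"twist": 0,"gripper": 1},
  {"tx": 0.0142,"ty": -0.0139,"tz": -0.0016,"twist": 0,"gripper": 1},
  {"tx": 0.0142,"ty": -0.0139,"tz": -0.0016,"twist": 0,"gripper": 1},
  {"tx": 0.0142,"ty": -0.0139,"tz": -0.0016,"twist": 0,"gripper": 1},
  {"tx": 0.0142,"ty": -0.0139,"tz": -0.0016,"twist": 0,"gripper": 1},
  {"tx": 0.0142,"ty": -0.0139,"tz": -0.0016,"twist": 0,"gripper": 1},
  {"tx": 0.0142,"ty": -0.0139,"tz": -0.0016,"twist": 0,"gripper": 1},
  {"tx": 0.0142,"ty": -0.0139,"tz": -0.0016,"twist": 0,"gripper": 1},
  {"tx": 0,"ty": 0,"tz": 0,"twist": 0,"gripper": 1},
  {"tx": 0,"ty": 0,"tz": 0,"twist": 0,"gripper": 1},
], force=35)

```text
t: 15.75
eef_pos: [0.5399, 0.0709, 0.1402]
tool_rot: [-0.082, 0.997, -0.0, 0.001]
contact_force: [0.3, -1.0, 3.9]
width: 0.151
grasp_force: 35.0
```

```bash
cat > chk.py <<'E'
from h import *
f=[]
for i in range(4): f.append(bot.observe()['contact_force']); d=bot.get_image('top')
s=bot.observe();print(np.mean(f,0).round(2),s['eef_pos'].round(4),s['t'])
d=np.load('chan.npy') ; s=snap('n'); d=np.load('n.npz'); W=np.load('chan.npy')/1e3
# bright spots along the channel floor ahead of tip (tablet top z=floor+7)
tip=s['eef_pos'][:2]+[.0003,-.0004]; u0=(W[9]-W[3])/np.linalg.norm(W[9]-W[3])
for a in range(0,24,2):
    p=W[3]+u0*(np.dot(tip-W[3][:2],u0[:2])/np.hypot(*u0[:2])**2+a/1e3)+[0,0,.007]; x,y=np.round(proj(d,p)).astype(int); print(a,x,y,d['img'][y,x])
E
python3 chk.py
```

```text
[ 0.62 -1.47  3.55] [0.5397 0.0711 0.1402] 15.95
0 321 206 [64 65 66]
2 319 208 [113 115 115]
4 317 209 [150 150 146]
6 315 210 [182 182 175]
8 313 211 [182 182 175]
10 311 213 [180 180 173]
12 309 214 [125 125 123]
14 307 215 [ 98 100 102]
16 306 217 [ 99 101 104]
18 304 218 [ 98 100 103]
20 302 219 [ 98  98 101]
22 300 220 [ 98 100 101]
```

The tablet is being pushed, with its centre about 7.5 mm ahead of the tip.

Call:
drive_tool([
  {"tx": 0.0143,"ty": -0.0139,"tz": -0.0017,"twist": 0,"gripper": 1},
  {"tx": 0.0143,"ty": -0.0139,"tz": -0.0017,"twist": 0,"gripper": 1},
  {"tx": 0.0143,"ty": -0.0139,"tz": -0.0017,"twist": 0,"gripper": 1},
  {"tx": 0.0143,"ty": -0.0139,"tz": -0.0017,"twist": 0,"gripper": 1},
  {"tx": 0.0143,"ty": -0.0139,"tz": -0.0017,"twist": 0,"gripper": 1},
  {"tx": 0.0143,"ty": -0.0139,"tz": -0.0017,"twist": 0,"gripper": 1},
  {"tx": 0.0143,"ty": -0.0139,"tz": -0.0017,"twist": 0,"gripper": 1},
  {"tx": 0.0143,"ty": -0.0139,"tz": -0.0017,"twist": 0,"gripper": 1},
  {"tx": 0.0143,"ty": -0.0139,"tz": -0.0017,"twist": 0,"gripper": 1},
  {"tx": 0.0143,"ty": -0.0139,"tz": -0.0017,"twist": 0,"gripper": 1},
  {"tx": 0,"ty": 0,"tz": 0,"twist": 0,"gripper": 1},
  {"tx": 0,"ty": 0,"tz": 0,"twist": 0,"gripper": 1},
], force=35)

```text
t: 17.0
eef_pos: [0.5542, 0.0571, 0.1385]
tool_rot: [-0.082, 0.997, -0.0, 0.001]
contact_force: [0.1, -0.9, 4.1]
width: 0.153
grasp_force: 35.0
```

Call:
drive_tool([
  {"tx": 0.0143,"ty": -0.0139,"tz": -0.0016,"twist": 0,"gripper": 1},
  {"tx": 0.0143,"ty": -0.0139,"tz": -0.0016,"twist": 0,"gripper": 1},
  {"tx": 0.0143,"ty": -0.0139,"tz": -0.0016,"twist": 0,"gripper": 1},
  {"tx": 0.0143,"ty": -0.0139,"tz": -0.0016,"twist": 0,"gripper": 1},
  {"tx": 0.0143,"ty": -0.0139,"tz": -0.0016,"twist": 0,"gripper": 1},
  {"tx": 0.0143,"ty": -0.0139,"tz": -0.0016,"twist": 0,"gripper": 1},
  {"tx": 0.0143,"ty": -0.0139,"tz": -0.0016,"twist": 0,"gripper": 1},
  {"tx": 0.0143,"ty": -0.0139,"tz": -0.0016,"twist": 0,"gripper": 1},
  {"tx": 0.0143,"ty": -0.0139,"tz": -0.0016,"twist": 0,"gripper": 1},
  {"tx": 0.0143,"ty": -0.0139,"tz": -0.0016,"twist": 0,"gripper": 1},
  {"tx": 0,"ty": 0,"tz": 0,"twist": 0,"gripper": 1},
  {"tx": 0,"ty": 0,"tz": 0,"twist": 0,"gripper": 1},
], force=35)

```text
t: 18.0
eef_pos: [0.5684, 0.0432, 0.1368]
tool_rot: [-0.082, 0.997, -0.0, 0.001]
contact_force: [0.0, 0.1, 3.1]
width: 0.151
grasp_force: 35.0
```

```bash
python3 chk.py
```

```text
[ 0.36 -0.66  3.57] [0.5683 0.0433 0.137 ] 18.2
0 321 206 [71 72 73]
2 319 208 [112 114 114]
4 317 209 [149 149 145]
6 315 210 [181 181 173]
8 313 212 [181 181 174]
10 311 213 [174 174 167]
12 309 214 [112 113 114]
14 307 215 [102 102 106]
16 306 217 [102 103 106]
18 304 218 [102 103 106]
20 302 219 [102 103 106]
22 300 220 [101 102 105]
```

Call:
drive_tool([
  {"tx": 0.0143,"ty": -0.0139,"tz": -0.0016,"twist": 0,"gripper": 1},
  {"tx": 0.0143,"ty": -0.0139,"tz": -0.0016,"twist": 0,"gripper": 1},
  {"tx": 0.0143,"ty": -0.0139,"tz": -0.0016,"twist": 0,"gripper": 1},
  {"tx": 0.0143,"ty": -0.0139,"tz": -0.0016,"twist": 0,"gripper": 1},
  {"tx": 0.0143,"ty": -0.0139,"tz": -0.0016,"twist": 0,"gripper": 1},
  {"tx": 0.0143,"ty": -0.0139,"tz": -0.0016,"twist": 0,"gripper": 1},
  {"tx": 0.0143,"ty": -0.0139,"tz": -0.0016,"twist": 0,"gripper": 1},
  {"tx": 0.0143,"ty": -0.0139,"tz": -0.0016,"twist": 0,"gripper": 1},
  {"tx": 0.0143,"ty": -0.0139,"tz": -0.0016,"twist": 0,"gripper": 1},
  {"tx": 0.0143,"ty": -0.0139,"tz": -0.0016,"twist": 0,"gripper": 1},
  {"tx": 0,"ty": 0,"tz": 0,"twist": 0,"gripper": 1},
  {"tx": 0,"ty": 0,"tz": 0,"twist": 0,"gripper": 1},
], force=35)

```text
t: 19.25
eef_pos: [0.5828, 0.0292, 0.1353]
tool_rot: [-0.082, 0.997, -0.0, 0.001]
contact_force: [-0.3, -0.9, 5.2]
width: 0.149
grasp_force: 35.0
```

```bash
python3 chk.py
```

```text
[ 0.73 -1.17  4.07] [0.5827 0.0293 0.1354] 19.45
0 321 206 [63 65 66]
2 319 208 [110 112 112]
4 317 209 [ 98 100 101]
6 315 210 [146 146 142]
8 313 211 [222 222 215]
10 311 213 [224 224 217]
12 309 214 [224 224 217]
14 307 215 [224 224 216]
16 306 217 [224 223 217]
18 304 218 [223 223 216]
20 302 219 [223 223 216]
22 300 220 [223 223 216]
```

Call:
drive_tool([
  {"tx": 0,"ty": 0,"tz": 0.03,"twist": 0,"gripper": 1},
  {"tx": 0,"ty": 0,"tz": 0.03,"twist": 0,"gripper": 1},
  {"tx": 0,"ty": 0,"tz": 0.03,"twist": 0,"gripper": 1},
  {"tx": 0,"ty": 0,"tz": 0.03,"twist": 0,"gripper": 1},
  {"tx": 0,"ty": 0,"tz": 0.1,"twist": 0,"gripper": 1},
  {"tx": 0,"ty": 0,"tz": 0.2,"twist": 0,"gripper": 1},
  {"tx": 0.1,"ty": 0,"tz": 0.3,"twist": 0,"gripper": 1},
  {"tx": 0.3,"ty": 0,"tz": 0.2,"twist": 0,"gripper": 1},
  {"tx": 0.3,"ty": 0,"tz": 0,"twist": 0,"gripper": 1},
  {"tx": 0,"ty": 0,"tz": 0,"twist": 0,"gripper": 1},
  {"tx": 0,"ty": 0,"tz": 0,"twist": 0,"gripper": 1},
], force=35)

```text
t: 20.42
eef_pos: [0.6528, 0.0301, 0.2273]
tool_rot: [-0.082, 0.997, 0.0, -0.0]
contact_force: [-0.2, 0.2, -0.6]
width: 0.154
grasp_force: 35.0
```

```bash
cat > tab.py <<'E'
from h import *
s=snap('tr');d=np.load('tr.npz');print(s['eef_pos'],s['t'],s['contact_force'])
K=d['K'];v,u=np.mgrid[:400,:640];x=(u-K[0,2])/K[0,0];y=(v-K[1,2])/K[1,1];r=np.hypot(x,y)+1e-9
q=np.stack([x/r*np.tan(r),y/r*np.tan(r),np.ones_like(r)],-1)*d['z'][...,None]
p=q@d['T'][:3,:3].T+d['T'][:3,3]
W=np.load('chan.npy')/1e3; e=W[9]; 
m=(np.hypot(p[...,0]-.606,p[...,1]-.0)<.06)&(p[...,2]>-.01)&(d['z']>0)
z=p[...,2][m];print(np.histogram(z,bins=np.arange(-.01,.06,.003)))
w=m&(d['img'].min(-1)>140)
print('white extents',p[w].min(0),p[w].max(0))
t=m&(p[...,2]>.0085)&(p[...,2]<.015)
n,l,st,c=cv2.connectedComponentsWithStats(t.astype(np.uint8))
for i in range(1,n):
    if st[i,4]>8: print(st[i],np.median(p[l==i],0).round(4),np.median(d['img'][l==i],0))
i=np.array(np.nonzero(m));y0,x0=i.min(1);y1,x1=i.max(1);print(x0,x1,y0,y1)
E
python3 tab.py
```

```text
[0.65277305 0.03014855 0.22725097] 20.4167 [-0.1749442   0.18683201 -0.61159914]
(array([   0,    0,   61, 1793, 2176, 1322,  138,  116,   70,   56,  471,
        248,    0,    0,    0,    0,   88,  388,   22,  183,  242,    1,
          0]), array([-0.01 , -0.007, -0.004, -0.001,  0.002,  0.005,  0.008,  0.011,
        0.014,  0.017,  0.02 ,  0.023,  0.026,  0.029,  0.032,  0.035,
        0.038,  0.041,  0.044,  0.047,  0.05 ,  0.053,  0.056,  0.059]))
white extents [ 0.54652837 -0.05658032 -0.00082697] [0.65024993 0.05750537 0.34659294]
[313 121   8   6  37] [0.5888 0.014  0.0114] [248. 248. 242.]
[268 124   3   8  14] [ 0.6027 -0.0424  0.0122] [141.  141.  135.5]
[334 124  19  11  90] [0.5907 0.0495 0.0105] [168.5 168.  169. ]
[271 138   3  10  13] [ 0.6189 -0.0361  0.0124] [138. 138. 133.]
[276 160   4   6   9] [ 0.6442 -0.0265  0.0136] [125. 124. 119.]
28 469 87 398
```

The tablet lies flat in the tray at (0.589, 0.014) with its top at 11 mm. Now I return the probe to its stand.

Call:
drive_tool([
  {"tx": -0.1,"ty": -0.15,"tz": 0.1,"twist": 0,"gripper": 1},
  {"tx": -0.2,"ty": -0.28,"tz": 0,"twist": 0,"gripper": 1},
  {"tx": -0.2,"ty": -0.28,"tz": 0,"twist": 0,"gripper": 1},
  {"tx": -0.2,"ty": -0.28,"tz": 0,"twist": 0,"gripper": 1},
  {"tx": -0.2,"ty": -0.28,"tz": 0,"twist": 0,"gripper": 1},
  {"tx": -0.2,"ty": -0.28,"tz": 0,"twist": 0,"gripper": 1},
  {"tx": -0.2,"ty": -0.28,"tz": 0,"twist": 0,"gripper": 1},
  {"tx": -0.2,"ty": -0.28,"tz": 0,"twist": 0,"gripper": 1},
  {"tx": -0.2,"ty": -0.28,"tz": 0,"twist": 0,"gripper": 1},
  {"tx": -0.2,"ty": -0.28,"tz": 0,"twist": 0,"gripper": 1},
  {"tx": -0.146,"ty": -0.286,"tz": 0,"twist": 0,"gripper": 1},
  {"tx": 0,"ty": 0,"tz": 0,"twist": 0,"gripper": 1},
], force=35)

```text
t: 21.47
eef_pos: [0.4417, -0.2718, 0.2379]
tool_rot: [-0.078, 0.997, -0.001, -0.001]
contact_force: [-0.8, -0.5, -0.5]
width: 0.152
grasp_force: 35.0
```

Call:
drive_tool([
  {"tx": 0,"ty": 0,"tz": 0,"twist": 0,"gripper": 1},
  {"tx": 0,"ty": 0,"tz": 0,"twist": 0,"gripper": 1},
  {"tx": 0,"ty": 0,"tz": 0,"twist": 0,"gripper": 1},
], force=35)

```text
t: 21.72
eef_pos: [0.4475, -0.2643, 0.2373]
tool_rot: [-0.083, 0.997, 0.0, 0.0]
contact_force: [0.6, 0.5, -1.0]
width: 0.146
grasp_force: 35.0
```

```bash
python3 -c "
from h import *
s=snap('r1');d=np.load('r1.npz');e=s['eef_pos'];print(e,s['contact_force'])
K=d['K'];v,u=np.mgrid[:400,:640];x=(u-K[0,2])/K[0,0];y=(v-K[1,2])/K[1,1];r=np.hypot(x,y)+1e-9
q=np.stack([x/r*np.tan(r),y/r*np.tan(r),np.ones_like(r)],-1)*d['z'][...,None]
p=q@d['T'][:3,:3].T+d['T'][:3,3];rel=(p-e)*1e3
for lo,hi in((-97,-92),(-88,-80),(-70,-50)):
    m=(rel[...,2]<hi)&(rel[...,2]>lo)&(np.hypot(rel[...,0],rel[...,1])<10);print(np.median(rel[m],0).round(1),m.sum())
# stand top plate & hole
m=(p[...,2]>.075)&(p[...,2]<.095)&(np.hypot(p[...,0]-.449,p[...,1]+.263)<.06);print('plate z',np.median(p[m][:,2]),m.sum())
h=(p[...,2]<.07)&(d['z']>0)&(np.hypot(p[...,0]-.449,p[...,1]+.263)<.02);print('hole',h.sum(),np.median(p[h],0), np.median(u[h]),np.median(v[h]))
"
```

```text
[ 0.44753883 -0.26425195  0.23726268] [ 0.63067966  0.52063862 -1.01556481]
[ -2.1  -0.6 -93.8] 12
[ -2.1  -0.5 -83.5] 14
[ -3.3  -0.1 -60.7] 76
plate z 0.08571659804578552 2857
hole 180 [ 0.45846592 -0.2616824   0.00875055] 322.0 184.0
```

```bash
python3 -c "
from h import *
d=np.load('r1.npz');z=d['z']
im=cv2.cvtColor(d['img'],cv2.COLOR_RGB2GRAY)
print(im[172:198:2,306:340:2]);
m=np.zeros_like(im);m[170:200,300:345]=(im[170:200,300:345]<90)
n,l,st,c=cv2.connectedComponentsWithStats(m)
for i in range(1,n):
    if st[i,4]>15: print(st[i],c[i],onz(d,*c[i],.085).round(4),'w',np.linalg.norm(onz(d,st[i,0]-.5,c[i][1],.085)-onz(d,st[i,0]+st[i,2]-.5,c[i][1],.085)))
s=bot.observe();print(s['eef_pos'])
"
```

```text
[[ 94  95  95  94  94  95  95  94  95  95  95  95  95  94  95  95  95]
 [ 94  95  95  94  94  94  94  95  95  95  95  94  94  95  94  95  94]
 [ 94  94  94  94  95  95  94  95  95  94  94  95  95  95  95  94  95]
 [ 95  95  95  95  95  94  95  95  95  95  94  95  95  94  95  95  95]
 [ 95  95  95  95  94  94  92  87  87  90  93  94  95  94  94  94  94]
 [ 94  94  94  94  94  88  82  86  87  85  83  89  94  95  95  94  95]
 [ 94  94  95  94  88  83  91  94  94  93  89  82  90  94  94  94  94]
 [ 93  94  93  92  84  93  97  98  97  95  98  91  84  93  93  93  93]
 [ 97  95  94  92  92 115 122 123 121 114 122 112  85  91  93  93  94]
 [123 123 122 114 102 102 122 123 123 123 121  93  85  91  94  94  93]
 [124 124 124 121  99  85 107 121 122 121  95  82  87  93  93  94  93]
 [123 124 124 123 108 101  90  92  95  93  83  89  94  96  95  95 100]
 [123 123 124 124 119 102 104 103 102 100 104 101 121 123 122 121 111]]
[313 180  19  15  89] [323.62921348 185.52808989] [ 0.4437 -0.2623  0.085 ] w 0.019528212237875448
[ 0.44775922 -0.26421861  0.23719185]
```

Call:
drive_tool([
  {"tx": -0.005,"ty": 0.003,"tz": -0.25,"twist": 0,"gripper": 1},
  {"tx": 0,"ty": 0,"tz": -0.2,"twist": 0,"gripper": 1},
  {"tx": 0,"ty": 0,"tz": -0.06,"twist": 0,"gripper": 1},
  {"tx": 0,"ty": 0,"tz": -0.06,"twist": 0,"gripper": 1},
  {"tx": 0,"ty": 0,"tz": 0,"twist": 0,"gripper": 1},
  {"tx": 0,"ty": 0,"tz": 0,"twist": 0,"gripper": 1},
], force=35)

```text
t: 22.27
eef_pos: [0.4474, -0.2652, 0.1807]
tool_rot: [-0.083, 0.997, -0.0, 0.0]
contact_force: [0.8, 0.9, -1.0]
width: 0.149
grasp_force: 35.0
```

Call:
drive_tool([
  {"tx": 0,"ty": 0,"tz": -0.06,"twist": 0,"gripper": 1},
  {"tx": 0,"ty": 0,"tz": -0.06,"twist": 0,"gripper": 1},
  {"tx": 0,"ty": 0,"tz": -0.06,"twist": 0,"gripper": 1},
  {"tx": 0,"ty": 0,"tz": -0.06,"twist": 0,"gripper": 1},
  {"tx": 0,"ty": 0,"tz": 0,"twist": 0,"gripper": 1},
  {"tx": 0,"ty": 0,"tz": 0,"twist": 0,"gripper": 1},
], force=35)

```text
t: 22.77
eef_pos: [0.4467, -0.2652, 0.1557]
tool_rot: [-0.082, 0.997, 0.0, -0.0]
contact_force: [0.4, 0.2, -0.4]
width: 0.151
grasp_force: 35.0
```

Call:
drive_tool([
  {"tx": 0.007,"ty": 0.01,"tz": -0.03,"twist": 0,"gripper": 1},
  {"tx": 0,"ty": 0,"tz": -0.06,"twist": 0,"gripper": 1},
  {"tx": 0,"ty": 0,"tz": -0.06,"twist": 0,"gripper": 1},
  {"tx": 0,"ty": 0,"tz": -0.06,"twist": 0,"gripper": 1},
  {"tx": 0,"ty": 0,"tz": -0.06,"twist": 0,"gripper": 1},
  {"tx": 0,"ty": 0,"tz": 0,"twist": 0,"gripper": 1},
  {"tx": 0,"ty": 0,"tz": 0,"twist": 0,"gripper": 1},
], force=35)

```text
t: 23.35
eef_pos: [0.4473, -0.2642, 0.1286]
tool_rot: [-0.082, 0.997, 0.0, -0.001]
contact_force: [0.0, -0.2, -0.9]
width: 0.152
grasp_force: 35.0
```

Call:
drive_tool([
  {"tx": 0,"ty": 0,"tz": -0.05,"twist": 0,"gripper": 1},
  {"tx": 0,"ty": 0,"tz": -0.05,"twist": 0,"gripper": 1},
  {"tx": 0,"ty": 0,"tz": -0.02,"twist": 0,"gripper": 1},
  {"tx": 0,"ty": 0,"tz": -0.02,"twist": 0,"gripper": 1},
  {"tx": 0,"ty": 0,"tz": 0,"twist": 0,"gripper": 1},
  {"tx": 0,"ty": 0,"tz": 0,"twist": 0,"gripper": 1},
], force=35)

```text
t: 23.85
eef_pos: [0.4477, -0.2643, 0.1151]
tool_rot: [-0.082, 0.997, 0.0, -0.0]
contact_force: [-0.0, -0.2, -0.6]
width: 0.15
grasp_force: 35.0
```

Free so far. The collar should seat around z = 0.112, so I go down in 1 mm steps.

Call:
drive_tool([
  {"tx": 0,"ty": 0,"tz": -0.015,"twist": 0,"gripper": 1},
  {"tx": 0,"ty": 0,"tz": -0.01,"twist": 0,"gripper": 1},
  {"tx": 0,"ty": 0,"tz": 0,"twist": 0,"gripper": 1},
  {"tx": 0,"ty": 0,"tz": 0,"twist": 0,"gripper": 1},
], force=35)

```text
t: 24.18
eef_pos: [0.4477, -0.2643, 0.1126]
tool_rot: [-0.082, 0.997, 0.0, -0.0]
contact_force: [-0.1, 0.1, -0.3]
width: 0.153
grasp_force: 35.0
```

Call:
drive_tool([
  {"tx": 0,"ty": 0,"tz": -0.006,"twist": 0,"gripper": 1},
  {"tx": 0,"ty": 0,"tz": 0,"twist": 0,"gripper": 1},
  {"tx": 0,"ty": 0,"tz": 0,"twist": 0,"gripper": 1},
], force=35)

```text
t: 24.43
eef_pos: [0.4477, -0.2643, 0.1121]
tool_rot: [-0.082, 0.997, 0.0, 0.0]
contact_force: [-0.0, 0.1, -0.7]
width: 0.148
grasp_force: 35.0
```

Call:
drive_tool([
  {"tx": 0,"ty": 0,"tz": -0.007,"twist": 0,"gripper": 1},
  {"tx": 0,"ty": 0,"tz": 0,"twist": 0,"gripper": 1},
  {"tx": 0,"ty": 0,"tz": 0,"twist": 0,"gripper": 1},
], force=35)

```text
t: 24.68
eef_pos: [0.4478, -0.2644, 0.112]
tool_rot: [-0.082, 0.997, -0.0, 0.0]
contact_force: [-2.1, 1.9, 6.6]
width: 0.15
grasp_force: 35.0
```

Call:
drive_tool([
  {"tx": 0,"ty": 0,"tz": -0.007,"twist": 0,"gripper": 1},
  {"tx": 0,"ty": 0,"tz": 0,"twist": 0,"gripper": 1},
  {"tx": 0,"ty": 0,"tz": 0,"twist": 0,"gripper": 1},
], force=35)

```text
t: 24.93
eef_pos: [0.4478, -0.2643, 0.1119]
tool_rot: [-0.082, 0.997, 0.0, 0.0]
contact_force: [-3.7, 2.2, 16.6]
width: 0.15
grasp_force: 35.0
```

Seated. I relieve the load, release and retreat upward.

Call:
drive_tool([
  {"tx": 0,"ty": 0,"tz": 0.008,"twist": 0,"gripper": 1},
  {"tx": 0,"ty": 0,"tz": 0,"twist": 0,"gripper": 1},
  {"tx": 0,"ty": 0,"tz": 0,"twist": 0,"gripper": 0.75},
  {"tx": 0,"ty": 0,"tz": 0,"twist": 0,"gripper": 0.6},
  {"tx": 0,"ty": 0,"tz": 0,"twist": 0,"gripper": 0.5},
  {"tx": 0,"ty": 0,"tz": 0,"twist": 0,"gripper": 0.5},
  {"tx": 0,"ty": 0,"tz": 0,"twist": 0,"gripper": 0.5},
  {"tx": 0,"ty": 0,"tz": 0,"twist": 0,"gripper": 0.5},
  {"tx": 0,"ty": 0,"tz": 0,"twist": 0,"gripper": 0.5},
], force=10)

```text
t: 25.68
eef_pos: [0.4477, -0.2643, 0.1114]
tool_rot: [-0.082, 0.997, 0.0, -0.0]
contact_force: [-0.1, -1.0, 0.0]
width: 0.498
grasp_force: 0.0
```

Call:
drive_tool([
  {"tx": 0,"ty": 0,"tz": 0.1,"twist": 0,"gripper": 0.5},
  {"tx": 0,"ty": 0,"tz": 0.2,"twist": 0,"gripper": 0.5},
  {"tx": 0,"ty": 0,"tz": 0.3,"twist": 0,"gripper": 0.5},
  {"tx": 0,"ty": 0,"tz": 0.3,"twist": 0,"gripper": 0.5},
  {"tx": 0,"ty": 0,"tz": 0.3,"twist": 0,"gripper": 0.5},
  {"tx": 0.2,"ty": 0,"tz": 0.2,"twist": 0,"gripper": 0.5},
  {"tx": 0.3,"ty": 0,"tz": 0,"twist": 0,"gripper": 0.5},
  {"tx": 0.2,"ty": 0,"tz": 0,"twist": 0,"gripper": 0.5},
  {"tx": 0,"ty": 0,"tz": 0,"twist": 0,"gripper": 0.5},
  {"tx": 0,"ty": 0,"tz": 0,"twist": 0,"gripper": 0.5},
  {"tx": 0,"ty": 0,"tz": 0,"twist": 0,"gripper": 0.5},
], force=10)

```text
t: 26.6
eef_pos: [0.5167, -0.2645, 0.2515]
tool_rot: [-0.082, 0.997, 0.0, -0.001]
contact_force: [-0.2, -0.5, 0.3]
width: 0.5
grasp_force: 0.0
```

```bash
python3 -c "
from h import *
s=snap('f1');d=np.load('f1.npz');print(s['eef_pos'],s['t'],s['contact_force'])
def cloud(d,fish=True):
    K=d['K'];v,u=np.mgrid[:400,:640];x=(u-K[0,2])/K[0,0];y=(v-K[1,2])/K[1,1];r=np.hypot(x,y)+1e-9
    q=np.stack([x/r*np.tan(r),y/r*np.tan(r),np.ones_like(r)],-1)*d['z'][...,None]
    return q@d['T'][:3,:3].T+d['T'][:3,3]
p=cloud(d)
for lo,hi in((.087,.094),(.1,.125),(.125,.15),(.154,.17)):
    m=(p[...,2]>lo)&(p[...,2]<hi)&(np.hypot(p[...,0]-.449,p[...,1]+.263)<.03)&(d['z']>0);print(lo,m.sum(),(np.median(p[m],0)*1e3).round(1),(np.ptp(p[m],0)*1e3).round(1))
a=np.load('top0.npz')['img'].astype(int);b=bot.get_image('top')['img'].astype(int)
for n,(x,y) in dict(marker=(327,255),cap=(400,175),timer=(223,248),cup=(256,165),tray=(325,188)).items():
    print(n,abs(a-b)[y-18:y+18,x-14:x+14].mean().round(1))
"
```

```text
[ 0.51670781 -0.26451809  0.25151238] 26.6 [-0.2187059  -0.48526209  0.30635171]
0.087 213 [ 447.7 -269.5   91. ] [46.3 56.6  6.7]
  return _methods._mean(a, axis=axis, dtype=dtype,
  ret = um.true_divide(
Traceback (most recent call last):
ValueError: zero-size array to reduction operation maximum which has no identity
```

```bash
python3 -c "
from h import *
d=np.load('f1.npz')
def show(p,ok):
  for lo,hi in((.087,.094),(.1,.125),(.125,.15),(.154,.17)):
    m=(p[...,2]>lo)&(p[...,2]<hi)&(np.hypot(p[...,0]-.449,p[...,1]+.263)<.03)&ok
    if m.any(): print(lo,m.sum(),(np.median(p[m],0)*1e3).round(1),(p[m].min(0)*1e3).round(1),(p[m].max(0)*1e3).round(1))
K=d['K'];v,u=np.mgrid[:400,:640];x=(u-K[0,2])/K[0,0];y=(v-K[1,2])/K[1,1];r=np.hypot(x,y)+1e-9
q=np.stack([x/r*np.tan(r),y/r*np.tan(r),np.ones_like(r)],-1)*d['z'][...,None]
p=q@d['T'][:3,:3].T+d['T'][:3,3];show(p,d['z']>0)
for n in('scene','top'):
  c=bot.get_image(n);o=np.load(n+'0.npz')
  for e in (o,c):
    K=e['mtx'];q=np.stack([(u-K[0,2])/K[0,0],(v-K[1,2])/K[1,1],np.ones_like(x)],-1)*e['range_z'][...,None];p=q@e['T'][:3,:3].T+e['T'][:3,3];print(n);show(p,e['range_z']>0)
a=o['img'].astype(int);b=c['img'].astype(int)
for n,(x,y) in dict(marker=(327,255),cap=(400,175),timer=(223,248),cup=(256,165),tray=(325,188)).items():
    print(n,abs(a-b)[y-18:y+18,x-14:x+14].mean().round(1))
"
```

```text
0.087 213 [ 447.7 -269.5   91. ] [ 426.  -291.3   87. ] [ 472.3 -234.6   93.7]
0.125 2 [ 443.8 -272.1  144.1] [ 443.7 -272.5  143.4] [ 443.8 -271.7  144.8]
0.154 255 [ 447.8 -264.4  159.6] [ 440.8 -271.2  155.4] [ 455.  -257.2  163.1]
scene
0.087 93 [ 441.3 -267.7   88.2] [ 424.5 -292.    87. ] [ 470.1 -234.3   94. ]
0.1 54 [ 443.4 -267.9  112.2] [ 440.4 -271.6  100.2] [ 453.7 -256.4  124.7]
0.125 59 [ 443.9 -268.1  137.7] [ 440.3 -271.7  125. ] [ 456.8 -256.7  150. ]
0.154 37 [ 446.8 -265.8  157.6] [ 441.1 -271.7  154.2] [ 455.5 -257.9  164.5]
scene
0.087 96 [ 445.2 -270.1   88.2] [ 423.3 -290.3   87. ] [ 471.7 -234.1   93.6]
0.1 52 [ 443.7 -269.8  113.4] [ 440.3 -272.9  100.3] [ 456.2 -260.4  124.7]
0.125 56 [ 444.2 -269.6  137.8] [ 439.5 -272.2  125.3] [ 455.4 -260.8  148.5]
0.154 39 [ 446.2 -266.3  157.9] [ 440.  -271.6  154. ] [ 455.4 -258.   164.5]
top
0.087 65 [ 445.7 -261.1   88.5] [ 423.7 -290.7   87. ] [ 470.5 -233.7   93.3]
0.1 8 [ 445.7 -255.9  115.2] [ 440.9 -257.8  100.7] [ 451.  -255.3  122.7]
0.125 9 [ 446.5 -255.4  136.3] [ 439.8 -258.6  129.3] [ 452.3 -255.   144.6]
0.154 21 [ 447.6 -262.6  158.4] [ 441.9 -269.7  155.5] [ 453.9 -255.6  166. ]
top
0.087 67 [ 445.6 -255.1   88.3] [ 423.7 -286.8   87. ] [ 470.5 -237.    93.6]
0.1 9 [ 446.8 -257.1  117.9] [ 441.  -258.1  107.9] [ 452.9 -256.4  123.8]
0.125 9 [ 443.2 -257.7  138.3] [ 439.6 -260.8  131.2] [ 452.  -256.7  148.8]
0.154 23 [ 447.6 -263.1  159. ] [ 441.8 -270.7  154.4] [ 453.9 -258.1  166.9]
marker 2.6
cap 4.5
timer 2.0
cup 2.6
tray 1.4
```

```bash
python3 -c "
from rig import bot
print(bot.hand_in())"
```

```text
the job is handed in; nothing more can be done
None
```

I swept the whole channel with the probe at about 4 N and the tablet dropped into the catch tray; the probe is back upright in its stand, the bystanders look unmoved, and the job is handed in (no verdict was returned).

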